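Hot-stamp a batch of wooden tags

TASK

Run the job whose card lies in the green-framed space of the job board: first check that the press is hot, holding the thermometer steady for two seconds with its lens 5 to 15 cm from the white dot on the heater block and pointing at it, and lay it back on its rubber pad. Lay every tag of that card's wood (beech or walnut) flat in the pallet's nests, slide the pallet by its handle between the rails under the hot head until it is fully home against the stop, let go and hold the green button down for two seconds. Then draw the pallet right out onto the feed shelf again and lay those tags flat in the blue tray; leave the other wood's tags and everything else where they are, and never touch the hot head.

Things in the scene. Friction and masses are not known exactly. Their poses are not given: they have to be found in the camera images.
- press: blue bench hot-stamping press, fixed. Origin on the table under the die's centre; x = feed direction into the press, z up. Steel bed 60 mm above the table, y +-90, x -280 (open feed shelf in front) to 250. Frame column x 100..230; crown plate x -80..230, y +-85, underside 370 mm up. Grey console for the button beside the bed: x -168..-92, y 90..142, 55 mm high
- press_home (a point): point on the bed over the press's origin, same axes: the pallet's origin is here when fully home (it meets the back stop at about x +1 mm). Two rails 14 mm high guide the pallet: 140 mm apart inside from x -95 to 55, with lead-ins flaring out to about 170 mm apart at x -140; 2 mm play a side. Back stop face at x 56
- press_head: hot head over the bed, origin and axes as the press: steel heater block over a brass die, x +-55, y +-65, underside 100 mm above the table (28 mm over the pallet plate); on top a plate x +-70, y +-80 at 235..257 mm. It comes down 15 mm while the button is held, then rises. Neither robot nor thermometer may touch it
- heat_dot (a point): centre of the matt white dot (20 mm across) on the heater block's front face, which faces the feed shelf (press -x); 146 mm above the table
- pallet: loose aluminium pallet, about 0.5 kg, on the feed shelf: plate 110 (x) x 136 (y) x 12 mm, origin at the centre of its underside, +x edge leads into the press. Four nests, frames of 5 mm high stops 61 (along y) x 37 mm, open in the middle 40 mm of the long sides for fingers. A tag seated flat, its length along pallet y, has its centre at pallet (+-30, +-32.5, 17) mm
- pallet_handle (a point): grip point of the pallet's upright red handle, at pallet (-150, 0, 35) mm: a tab 30 mm long in x, 14 mm thick in y, on a flat tongue behind the plate; tongue top 12 mm, tab top 46 mm above the pallet's underside. Pinch it from above across y; it then steers the pallet
- start_button (a joint): green palm button on the console, spring-loaded: 0 up, 0.006 (m) fully down; takes about 5 N
- start_button_top (a point): centre of the top of the green button (38 mm across); press it straight down
- beech1: one of up to three loose pale beech tags, a flat wooden block 56 x 32 x 10 mm with a small dark dot at one end, about 22 g; origin at its centre, x along its length, z through its thickness, either face may be up; lies on a green mat (3 mm thick) at the start. None from the start: absent
- beech2: one of up to three loose pale beech tags, a flat wooden block 56 x 32 x 10 mm with a small dark dot at one end, about 22 g; origin at its centre, x along its length, z through its thickness, either face may be up; lies on a green mat (3 mm thick) at the start. None from the start: absent
- beech3: one of up to three loose pale beech tags, a flat wooden block 56 x 32 x 10 mm with a small dark dot at one end, about 22 g; origin at its centre, x along its length, z through its thickness, either face may be up; lies on a green mat (3 mm thick) at the start. None from the start: absent
- walnut1: one of up to three loose dark brown walnut tags, a flat wooden block 56 x 32 x 10 mm with a small dark dot at one end, about 22 g; origin at its centre, x along its length, z through its thickness, either face may be up; lies on a green mat (3 mm thick) at the start. None from the start: absent
- walnut2: one of up to three loose dark brown walnut tags, a flat wooden block 56 x 32 x 10 mm with a small dark dot at one end, about 22 g; origin at its centre, x along its length, z through its thickness, either face may be up; lies on a green mat (3 mm thick) at the start. None from the start: absent
- walnut3: one of up to three loose dark brown walnut tags, a flat wooden block 56 x 32 x 10 mm with a small dark dot at one end, about 22 g; origin at its centre, x along its length, z through its thickness, either face may be up; lies on a green mat (3 mm thick) at the start. None from the start: absent
- out_tray: blue open tray for the stamped tags, fixed, 170 (x) x 150 (y) x 28 mm, walls and floor about 4 mm; origin at the centre of its underside
- thermo_pad: black rubber pad 220 (x) x 170 (y) x 3 mm, fixed, the thermometer's place; origin at the centre of its underside
- thermometer: loose pistol-shaped infrared thermometer lying on its side, 0.18 kg: yellow barrel 150 long (x) x 44 (y) x 40 mm (z); lens at its +x end, 75 mm ahead of the origin, measuring along +x; black pistol grip from the rear (x -78..-35) out to y -105. Origin on the barrel's axis at mid-length, 20 mm above what it lies on. Grip across y at about x +5; centre of mass near (-10, -10)
- job_now (a point): centre of the green-framed space (job to do now) of the white job board, 130 x 220 x 6 mm, fixed flat on the table; 106 mm beside it is the grey-framed space (next job). Nothing here need be touched
- card_beech: fixed white job card 90 x 74 mm with a pale beech panel, lying in one of the two framed spaces; origin at its centre
- card_walnut: fixed white job card 90 x 74 mm with a dark walnut panel, lying in the other framed space; origin at its centre
- foil_gold: bystander: gold foil roll standing on end, 60 mm across, 60 mm high
- spare_die: bystander: spare die, 60 x 50 x 26 mm, brass on a steel plate
- brush: bystander: cleaning brush lying on the table, about 200 mm long, along its x axis
Mind the look-alikes: they are no part of the job. Leave any pink or purple look-alike of the walnut1 alone.

How it is judged (in metres and radians):
On the way, in this order (a step that is already met when the one before it is completed fails the run):
1. the thermometer is held steady on the white dot of the heater block, its lens 5 to 15 cm away and its axis passing within 15 mm of the dot's centre (x of heat_dot in the frame of thermometer between 0.125 and 0.225 m and y of heat_dot in the frame of thermometer between -0.015 and 0.015 m and z of heat_dot in the frame of thermometer between -0.015 and 0.015 m and linear speed of thermometer below 0.03 m/s), for 1 s.
2. with all tags of the wanted wood flat in the nests, none of the other wood on the pallet, and the pallet home under the head within 5 mm, the green button is held down (at least 4 mm) (value of joint start_button above 0.004 m and x of pallet in the frame of press above -0.005 m and y of pallet in the frame of press between -0.006 and 0.006 m and ((horizontal distance between card_beech and job_now below 0.03 m and (x of beech1 in the frame of pallet between 0.025 and 0.035 m or x of beech1 in the frame of pallet between -0.035 and -0.025 m) and (y of beech1 in the frame of pallet between 0.0275 and 0.0375 m or y of beech1 in the frame of pallet between -0.0375 and -0.0275 m) and z of beech1 in the frame of pallet between 0.013 and 0.021 m and angle between the z axis of each of beech1, beech2, beech3 and the z axis of pallet, either way round below 0.07 rad and (x of beech2 in the frame of pallet between 0.025 and 0.035 m or x of beech2 in the frame of pallet between -0.035 and -0.025 m) and (y of beech2 in the frame of pallet between 0.0275 and 0.0375 m or y of beech2 in the frame of pallet between -0.0375 and -0.0275 m) and z of beech2 in the frame of pallet between 0.013 and 0.021 m and (x of beech3 in the frame of pallet between 0.025 and 0.035 m or x of beech3 in the frame of pallet between -0.035 and -0.025 m) and (y of beech3 in the frame of pallet between 0.0275 and 0.0375 m or y of beech3 in the frame of pallet between -0.0375 and -0.0275 m) and z of beech3 in the frame of pallet between 0.013 and 0.021 m and distance between each of walnut1, walnut2, walnut3 and pallet above 0.09 m) or (horizontal distance between card_walnut and job_now below 0.03 m and (x of walnut1 in the frame of pallet between 0.025 and 0.035 m or x of walnut1 in the frame of pallet between -0.035 and -0.025 m) and (y of walnut1 in the frame of pallet between 0.0275 and 0.0375 m or y of walnut1 in the frame of pallet between -0.0375 and -0.0275 m) and z of walnut1 in the frame of pallet between 0.013 and 0.021 m and angle between the z axis of each of walnut1, walnut2, walnut3 and the z axis of pallet, either way round below 0.07 rad and (x of walnut2 in the frame of pallet between 0.025 and 0.035 m or x of walnut2 in the frame of pallet between -0.035 and -0.025 m) and (y of walnut2 in the frame of pallet between 0.0275 and 0.0375 m or y of walnut2 in the frame of pallet between -0.0375 and -0.0275 m) and z of walnut2 in the frame of pallet between 0.013 and 0.021 m and (x of walnut3 in the frame of pallet between 0.025 and 0.035 m or x of walnut3 in the frame of pallet between -0.035 and -0.025 m) and (y of walnut3 in the frame of pallet between 0.0275 and 0.0375 m or y of walnut3 in the frame of pallet between -0.0375 and -0.0275 m) and z of walnut3 in the frame of pallet between 0.013 and 0.021 m and distance between each of beech1, beech2, beech3 and pallet above 0.09 m))), for 1 s.
At the end, for the whole second after the job is handed in: the tags of the wood on the green-framed card lie flat (17 deg) and still in the blue tray, other tags within 10 cm of their start, the pallet level on the feed shelf 130 mm or more out of home, the thermometer flat and still on its pad (origin within 90 x 80 mm of its centre) (((horizontal distance between card_beech and job_now below 0.03 m and (x of beech1 in the frame of out_tray between -0.081 and 0.081 m and y of beech1 in the frame of out_tray between -0.071 and 0.071 m and z of beech1 in the frame of out_tray below 0.035 m and angle between the z axis of beech1 and the z axis of out_tray, either way round below 0.3 rad and linear speed of beech1 below 0.02 m/s) and (x of beech2 in the frame of out_tray between -0.081 and 0.081 m and y of beech2 in the frame of out_tray between -0.071 and 0.071 m and z of beech2 in the frame of out_tray below 0.035 m and angle between the z axis of beech2 and the z axis of out_tray, either way round below 0.3 rad and linear speed of beech2 below 0.02 m/s) and (x of beech3 in the frame of out_tray between -0.081 and 0.081 m and y of beech3 in the frame of out_tray between -0.071 and 0.071 m and z of beech3 in the frame of out_tray below 0.035 m and angle between the z axis of beech3 and the z axis of out_tray, either way round below 0.3 rad and linear speed of beech3 below 0.02 m/s) and distance of each of walnut1, walnut2, walnut3 from where it was at the start of the episode below 0.1 m) or (horizontal distance between card_walnut and job_now below 0.03 m and (x of walnut1 in the frame of out_tray between -0.081 and 0.081 m and y of walnut1 in the frame of out_tray between -0.071 and 0.071 m and z of walnut1 in the frame of out_tray below 0.035 m and angle between the z axis of walnut1 and the z axis of out_tray, either way round below 0.3 rad and linear speed of walnut1 below 0.02 m/s) and (x of walnut2 in the frame of out_tray between -0.081 and 0.081 m and y of walnut2 in the frame of out_tray between -0.071 and 0.071 m and z of walnut2 in the frame of out_tray below 0.035 m and angle between the z axis of walnut2 and the z axis of out_tray, either way round below 0.3 rad and linear speed of walnut2 below 0.02 m/s) and (x of walnut3 in the frame of out_tray between -0.081 and 0.081 m and y of walnut3 in the frame of out_tray between -0.071 and 0.071 m and z of walnut3 in the frame of out_tray below 0.035 m and angle between the z axis of walnut3 and the z axis of out_tray, either way round below 0.3 rad and linear speed of walnut3 below 0.02 m/s) and distance of each of beech1, beech2, beech3 from where it was at the start of the episode below 0.1 m)) and x of pallet in the frame of press below -0.13 m and height (world z) of pallet above 0.052 m and angle between pallet's own z axis and vertical below 0.06 rad and x of thermometer in the frame of thermo_pad between -0.09 and 0.09 m and y of thermometer in the frame of thermo_pad between -0.08 and 0.08 m and z of thermometer in the frame of thermo_pad below 0.035 m and angle between the z axis of thermometer and the z axis of thermo_pad, either way round below 0.2 rad and linear speed of thermometer below 0.02 m/s); the robot touches nothing.
It fails at once if the robot touches the hot press head (more than 1 N) (contact force between any of the fingers, the arm, thermometer and press_head above 1 N).
It fails at once if a bystander (gold foil roll, spare die, brush) is moved more than 4 cm (distance of any of foil_gold, spare_die, brush from where it was at the start of the episode above 0.04 m).
Of beech1, beech2, beech3 only 2 to 3 are there at a start; the rules pass over those that are not, and their reading is None.
Of walnut1, walnut2, walnut3 only 2 to 3 are there at a start; the rules pass over those that are not, and their reading is None.
At some moment in a run one of beech1, beech2, beech3, walnut1, walnut2, walnut3, thermometer may be knocked a few centimetres aside while the robot is not near it.
Once in a run the grip may slacken for a moment while it holds something.
It also fails if it takes over 210 s, if anything falls off the work surface, if the arm or the gripper's body presses on something with over 40 N, if the wrist force passes 120 N, or if a joint passes its speed limit or range.

ROBOT

A 6-joint arm with a two-finger parallel gripper is mounted at the origin on the work surface. World frame = base frame: x ahead of the robot, y to its left, z up, the work surface at z = 0. Lengths are in m, angles in degrees, forces in N, time in s.
With the tool pointing down it reaches from about 0.4 to 0.825 m from the base axis. Payload 7 kg.
Tool frame: the origin (TCP) lies on the centre line of the jaws, within the pads' length; the fingertips stand 22 mm ahead of it and the grasp point (between the pads) lies 3 mm ahead of it (ctrl.finger_overhang is the distance from the TCP to the fingertips, in m); z points along the fingers, y is the line along which they close (so a half turn about z gives the same grasp; the last joint's range is limited). The gripper opens to 88 mm and grips with 3 to 60 N. Pads are 19 mm wide; open, the fingers measure 130 mm over their backs; the gripper's body (78 mm by 193 mm) begins 47 mm behind the grasp point.
Start: joints at [-50.644, 20.546, 0.682, 0, -70.136, -16.507], TCP at [0.262, -0.622, 0.249] pointing down, gripper open.
Joint ranges: [-176.03, 176.03], [-82.01, 121.73], [-58.28, 71.71], [-173.87, 95.51], [-174.79, -0.11], [-173.66, 173.66]. Speed limits (degrees/s): [136.94, 136.94, 172.46, 180, 180, 180].

INTERFACE

Orientations are given as [roll, pitch, yaw] about the fixed x, y, z axes, in that order (R = Rz(yaw) Ry(pitch) Rx(roll)).
In Python, from plant import ctrl gives the robot as it stands. The module is installed in compiled form; this text tells all that it offers.
- The arm moves only by the shell command python3 -m creep 'ROWS'. ROWS is JSON, a list of rows, each an object with "grip": the closure, from 0 (fully open) to 1 (shut); "delta_pos": the shift along the tool's x, y, z scaled (see below), a list of three; "rotation": the turn, a rotation vector about the tool's x, y, z scaled (see below), a list of three. A call has 1 to 5 rows; each row is the pose to reach, as a shift and turn from the pose commanded when the call began, along the tool's axes at that moment; what a row does not reach only later rows make up. The controller multiplies each number of a shift by 10 cm and each number of a turn by pi/2 rad. A row lasts 1/10 s, in which the tool goes at most 50 mm and 8.59 degrees, less where a joint would pass 70% of its speed; a pose out of reach is approached as far as the arm can. A call with a number of a shift or a turn outside -1 to 1 is refused whole. A call with a gripper value outside its range is refused whole. The fingers move at their own pace and stop on an object; the grip force is fixed at half the most. Time passes only in rows, so rows that repeat a pose let the fingers close. It gives the time, the measured TCP pose, the force, the opening and the grip force at its end, in the units of the state.
- ctrl.get_obs(): the state, without advancing time (a new reading comes with each control period).
- ctrl.snapshot(name): name is "scene" or "side" or "wrist"; returns a dict with "color" (384x512x3 uint8, red, green, blue), "intrinsics" (3x3 intrinsics, pixels), "R" (3x3) and "t" (3): a world point X has camera coordinates R X + t. Camera axes: x right, y down, z forward; pixel columns grow to the right and rows downward; lengths in m; the calibration is good to about 2 mm. A picture is of the moment at which its call begins. There is no depth.
- ctrl.close_job(): hands the job in; it is judged then, once.
The state is a dict: "clock": time; "joint_pos": joint angles; "qvel": joint speeds; "tau": joint torques, N m; "tool_pos": TCP position; "orientation": TCP orientation; "force": force on the tool from outside, world axes, zero at the start; "moment": the same for the moment, N m; "opening": finger opening in m; "gripper_force": force on a finger pad.
Only numpy, scipy, OpenCV 4.12 (cv2) and the standard library are available. Lean on these libraries where they do the work, as an engineer would, in place of code of your own. Each camera call takes 0.05 s, during which the arm holds its last target. There are 200 camera calls.

## Working session

There is one attempt and no reset: what is moved stays moved. The work goes in short steps, Python scripts to look and compute and a shell command to move; the robot and the scene stay as the last step left them, time stands still between calls to the robot, and variables do not carry over. Pictures are saved under pics/ and viewed, at most 14 in all, crops included, and the job is handed in when it is done.

```bash
mkdir -p pics
cat > h.py <<'E'
import numpy as np, cv2
from plant import ctrl
from scipy.spatial.transform import Rotation as Ro
def snap(n,f=None):
    s=ctrl.snapshot(n); s={k:np.array(v) for k,v in s.items()}
    if f: cv2.imwrite('pics/'+f,s['color'][:,:,::-1])
    np.savez('last_'+n,**s); return s
def load(n): return dict(np.load('last_%s.npz'%n))
def ray(s,uv,z):
    d=s['R'].T@np.linalg.inv(s['intrinsics'])@np.array([uv[0],uv[1],1.]); c=-s['R'].T@s['t']
    return c+d*(z-c[2])/d[2]
def proj(s,X):
    p=s['intrinsics']@(s['R']@np.array(X,float)+s['t']); return p[:2]/p[2]
def tri(s1,u1,s2,u2):
    A=[];b=[]
    for s,u in((s1,u1),(s2,u2)):
        d=s['R'].T@np.linalg.inv(s['intrinsics'])@np.array([*u,1.]);d/=np.linalg.norm(d);c=-s['R'].T@s['t']
        P=np.eye(3)-np.outer(d,d);A.append(P);b.append(P@c)
    return np.linalg.solve(sum(A),sum(b))
def pose():
    o=ctrl.get_obs(); return np.array(o['tool_pos']),Ro.from_euler('xyz',o['orientation'],degrees=True),o
def go(p,yaw=None,R=None):
    """tool-frame shift (units 10 cm) and turn (units pi/2) to reach p with tool down at yaw (tool-x heading), or R"""
    c,r,o=pose()
    tr=r.inv().apply(np.array(p)-c)/0.1
    if R is None and yaw is not None: R=Ro.from_euler('xyz',[180,0,yaw],degrees=True)
    rot=(r.inv()*R).as_rotvec()/(np.pi/2) if R is not None else np.zeros(3)
    print('dpos',tr.round(3),'rot',rot.round(3))
E
python3 - <<'E'
from h import *
o=ctrl.get_obs(); print(o); print(ctrl.finger_overhang)
for n in('scene','side','wrist'):
    s=snap(n,n+'0.png'); print(n,(-s['R'].T@s['t']).round(3),s['R'][2].round(2))
E
```

```text
{'clock': 0.0, 'joint_pos': array([-5.06442385e+01,  2.05890662e+01,  6.35340725e-01, -1.95716034e-02,
       -7.01350273e+01, -1.65053398e+01]), 'qvel': array([-0.01686678,  0.04782639, -0.02149761,  0.0469152 ,  0.01882524,
        0.04275525]), 'tau': array([ 7.97143207e-05, -5.82714200e+01,  2.93051541e+01,  6.99694142e+00,
        6.72103168e-03, -1.69092427e-04]), 'tool_pos': array([ 0.26191398, -0.6216412 ,  0.24766302]), 'orientation': array([ 1.79909677e+02, -7.57675498e-03, -1.57156237e+02]), 'force': array([ 0.17286147, -0.10534501, -0.82812585]), 'moment': array([-0.02253267,  0.0251649 , -0.03226276]), 'gripper_force': 0.0, 'opening': 0.08726636257388397}
0.022
scene [0.961 0.679 0.779] [-0.4  -0.65 -0.65]
side [0.116 0.839 0.869] [ 0.4  -0.67 -0.62]
wrist [ 0.191 -0.652  0.384] [ 0.26  0.11 -0.96]
```

View pics/scene0.png

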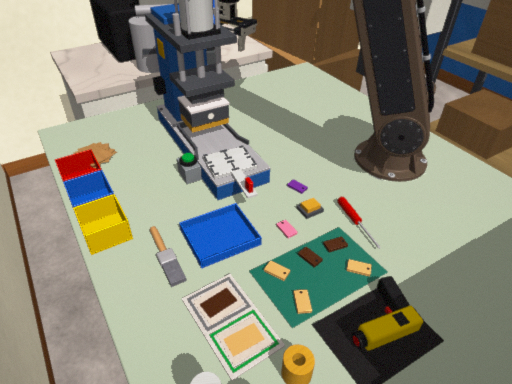

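View pics/side0.png

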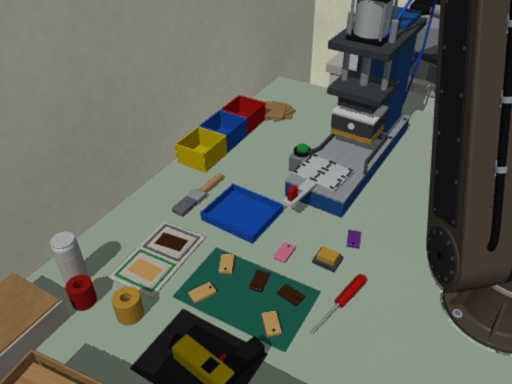

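The scene view shows the beech card in the green frame at (243,342), with the walnut card next to it at (219,303). There are three beech tags at (277,270), (303,301) and (359,268), and two walnut tags at (310,257) and (335,244). The look-alikes are pink at (287,229) and purple at (297,186), with the spare die at (311,207). The side view agrees, and the press feeds away from the tray.

Run:
```python
from h import *
a=load('scene')['color'];b=load('side')['color']
def crop(im,x,y,w,h,k): return cv2.resize(im[y:y+h,x:x+w,::-1],(w*k,h*k),interpolation=cv2.INTER_CUBIC)
cv2.imwrite('pics/c1.png',crop(a,150,90,130,115,5))
cv2.imwrite('pics/c2.png',crop(b,130,305,150,79,5))
# tags
s=load('scene');s2=load('side')
for nm,S in(('scene',s),('side',s2)):
    hsv=cv2.cvtColor(S['color'],cv2.COLOR_RGB2HSV)
    for lab,lo,hi in(('beech',(8,60,170),(26,190,255)),('walnut',(2,60,25),(18,255,110)),('trayblue',(100,150,60),(125,255,255)),('button',(55,150,60),(75,255,255)),('yellow',(22,200,100),(32,255,255))):
        m=cv2.inRange(hsv,lo,hi)
        for c in cv2.findContours(m,cv2.RETR_EXTERNAL,cv2.CHAIN_APPROX_NONE)[0]:
            A=cv2.contourArea(c)
            if A>70:
                r=cv2.minAreaRect(c);print(nm,lab,A,np.round(r[0],1),np.round(r[1],1), ray(S,r[0],0.013).round(3))
```

```text
scene beech 697.5 [243.5 338.7] [20.8 36.7] [0.75  0.311 0.013]
scene beech 279.5 [302.6 301. ] [24.1 13.7] [0.589 0.301 0.013]
scene beech 225.5 [276.7 269.6] [23.3 11.2] [0.59  0.198 0.013]
scene beech 230.5 [358.9 267.2] [24.3 11.6] [0.413 0.294 0.013]
scene beech 134.0 [157.9 237.8] [26.4  6.3] [ 0.799 -0.048  0.013]
scene beech 323.5 [ 94.9 153.7] [22.1 40.8] [ 0.841 -0.516  0.013]
scene beech 149.0 [282.   54.1] [48.3  6.5] [-0.193 -0.914  0.013]
scene walnut 470.5 [218.1 302.1] [16.2 32.9] [0.754 0.206 0.013]
scene walnut 210.0 [309.7 256.3] [22.6 10.8] [0.495 0.205 0.013]
scene walnut 196.0 [335.4 243.7] [11.4 22. ] [0.412 0.206 0.013]
scene walnut 730.0 [ 28.9 275.5] [220.7   5.4] [ 1.106 -0.09   0.013]
scene walnut 3090.5 [470.9 117.2] [96.5 65. ] [-0.463 -0.028  0.013]
scene walnut 249.5 [278.5  58.8] [18.  27.2] [-0.144 -0.873  0.013]
scene walnut 165.5 [468.7  60.2] [55.4  9.8] [-0.943 -0.386  0.013]
scene walnut 1866.0 [491.   33.5] [67. 40.] [-1.39  -0.566  0.013]
scene walnut 12242.5 [339.  90.] [180. 180.] [-0.177 -0.462  0.013]
scene trayblue 3020.5 [220.6 232.9] [4
[... 1290 characters left out ...]
 13. ] [0.75  0.209 0.013]
side walnut 15606.0 [469.5 176. ] [352.  83.] [ 0.152 -0.447  0.013]
side trayblue 2681.0 [241.1 211.4] [72.9 47.5] [0.657 0.023 0.013]
side trayblue 816.0 [366.3 174.6] [ 37.1 127.7] [ 0.42  -0.303  0.013]
side trayblue 886.0 [227.  125.7] [40.5 35.7] [ 0.937 -0.334  0.013]
side trayblue 944.5 [407.6  63.7] [ 20.1 138.6] [ 0.544 -1.14   0.013]
side trayblue 350.5 [405.4  15. ] [21.6 27. ] [ 0.734 -1.738  0.013]
side button 1278.5 [144.5 269.4] [49.9 34.5] [0.746 0.315 0.013]
side button 72.0 [302. 148.] [ 8. 12.] [ 0.65  -0.337  0.013]
side yellow 792.0 [203.4 359.4] [62.3 20. ] [0.486 0.439 0.013]
side yellow 883.5 [197.3 147.3] [43.  40.2] [ 0.946 -0.174  0.013]
```

View pics/c1.png

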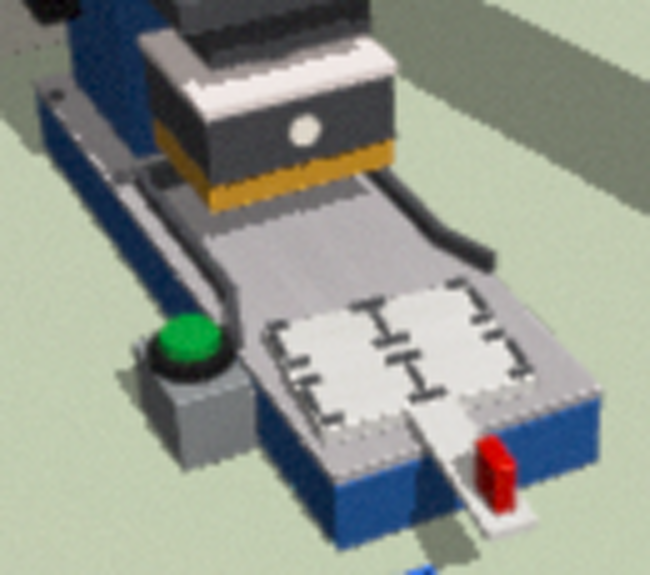

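View pics/c2.png

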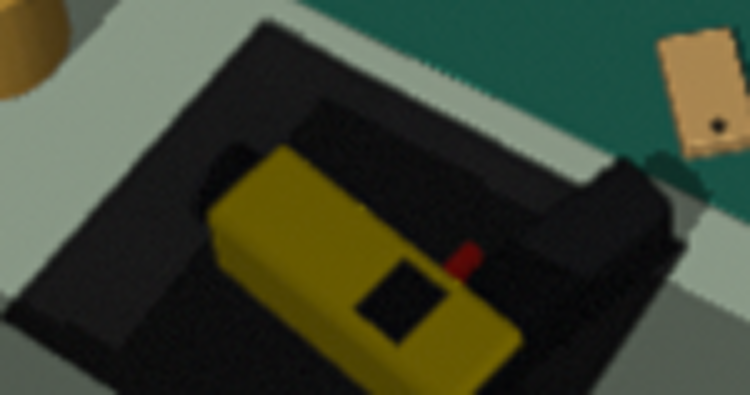

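The close-ups show the dot at crop (305,130), the bed's front corners at crop (335,487) and (600,400), and the red handle tab. The thermometer lies with its lens to the image left (world +x) and its grip to -y. The wanted tags are the three pale ones; the pink, purple and walnut tags stay where they are.

Run:
```python
from h import *
s=load('scene');t=load('side')
f=lambda x,y:((x+.5)/5-.5+150,(y+.5)/5-.5+90)
g=lambda x,y:((x+.5)/5-.5+130,(y+.5)/5-.5+305)
L=ray(s,f(335,487),.06);R=ray(s,f(600,400),.06);print('front corners',L,R,np.linalg.norm(L-R))
ax=np.array([-(R-L)[1],(R-L)[0]]);
yaw=np.degrees(np.arctan2(*(L-R)[1::-1]))-90;print('press yaw',yaw)
dots=ray(s,f(305,130),.146);print('dot scene',dots)
# dot in side
gr=t['color'][110:145,330:375].astype(int);m=(gr.min(2)>170).astype(np.uint8)
n,_,st,ce=cv2.connectedComponentsWithStats(m)
for i in range(1,n):
    if 8<st[i,4]<120:
        u=ce[i]+[330,110];print('side cand',u,st[i,4],ray(t,u,.146),tri(s,f(305,130),t,u))
print('button',tri(s,(187.5,157.5),t,(302,148)))
print('handle top',ray(s,f(495,447),.106))
P=[ray(t,g(*p),.043) for p in((283,145),(522,335),(208,212))];print('thermo top pts',P,'yaw',np.degrees(np.arctan2(*(P[0]-P[1])[1::-1])),np.linalg.norm(P[0]-P[1]),np.linalg.norm(P[0]-P[2]))
hsv=cv2.cvtColor(s['color'],cv2.COLOR_RGB2HSV)
print([ray(s,p,.028) for p in((220.6,232.9),)])
```

```text
front corners [ 0.59515782 -0.10299611  0.06      ] [ 0.42121388 -0.09426363  0.06      ] 0.1741630071265485
press yaw -92.87399837572495
dot scene [ 0.4922986 -0.3335955  0.146    ]
button [ 0.61345667 -0.25822954  0.07196085]
handle top [ 0.52806219 -0.03872931  0.106     ]
thermo top pts [array([0.53616171, 0.42349523, 0.043     ]), array([0.40787087, 0.44537555, 0.043     ]), array([0.54317195, 0.46283671, 0.043     ])] yaw -9.678803573430399 0.13014333628794503 0.03996116880339535
[array([0.65578499, 0.03311412, 0.028     ])]
```

```bash
cat >> h.py <<'E'
def plan(wps,start=None):
    """wps: list of (x,y,z,yaw); prints the call-by-call shift/turn and row count"""
    c,r,o=pose(); 
    if start is not None: c,r=np.array(start[:3]),Ro.from_euler('xyz',[180,0,start[3]],degrees=True)
    for w in wps:
        R2=Ro.from_euler('xyz',[180,0,w[3]],degrees=True); rv=(r.inv()*R2).as_rotvec(); d=np.array(w[:3])-c
        n=int(np.ceil(max(np.linalg.norm(d)/.099,np.degrees(np.linalg.norm(rv))/42,1)))
        for i in range(n):
            ri=r*Ro.from_rotvec(rv*i/n)
            k=int(np.ceil(max(np.linalg.norm(d)/n/.05,np.degrees(np.linalg.norm(rv))/n/8.59)))
            print(k,'x',(ri.inv().apply(d/n)/.1).round(3).tolist(),(rv/n/(np.pi/2)).round(3).tolist())
        print('--'); c,r=np.array(w[:3]),R2
E
python3 -c "
from h import *
plan([(.26,-.33,.25,-120),(.38,-.14,.25,-90),(.45,.1,.25,-60),(.49,.40,.25,-10)])"
```

```text
2 x [-0.372, 0.899, -0.006] [0.0, 0.0, -0.138]
2 x [-0.556, 0.798, -0.006] [0.0, 0.0, -0.138]
2 x [-0.714, 0.66, -0.007] [0.0, 0.0, -0.138]
--
2 x [-0.748, -0.03, -0.0] [-0.0, 0.0, -0.111]
2 x [-0.732, -0.159, -0.0] [-0.0, 0.0, -0.111]
2 x [-0.693, -0.284, -0.0] [-0.0, 0.0, -0.111]
--
2 x [-0.8, -0.233, -0.0] [0.0, 0.0, -0.111]
2 x [-0.747, -0.369, -0.0] [0.0, 0.0, -0.111]
2 x [-0.672, -0.493, -0.0] [0.0, 0.0, -0.111]
--
2 x [-0.6, -0.462, -0.0] [-0.0, 0.0, -0.139]
2 x [-0.485, -0.58, -0.0] [-0.0, 0.0, -0.139]
2 x [-0.348, -0.672, -0.0] [-0.0, 0.0, -0.139]
2 x [-0.195, -0.731, -0.0] [-0.0, 0.0, -0.139]
--
```

```bash
python3 -m creep '[{"grip":0,"delta_pos":[-0.37,0.9,0],"rotation":[0,0,-0.14]},{"grip":0,"delta_pos":[-0.37,0.9,0],"rotation":[0,0,-0.14]},{"grip":0,"delta_pos":[-0.37,0.9,0],"rotation":[0,0,-0.14]}]'
python3 -m creep '[{"grip":0,"delta_pos":[-0.56,0.8,0],"rotation":[0,0,-0.14]},{"grip":0,"delta_pos":[-0.56,0.8,0],"rotation":[0,0,-0.14]},{"grip":0,"delta_pos":[-0.56,0.8,0],"rotation":[0,0,-0.14]}]' >/dev/null
python3 -m creep '[{"grip":0,"delta_pos":[-0.71,0.66,0],"rotation":[0,0,-0.14]},{"grip":0,"delta_pos":[-0.71,0.66,0],"rotation":[0,0,-0.14]},{"grip":0,"delta_pos":[-0.71,0.66,0],"rotation":[0,0,-0.14]}]'
python3 -m creep '[{"grip":0,"delta_pos":[-0.75,-0.03,0],"rotation":[0,0,-0.11]},{"grip":0,"delta_pos":[-0.75,-0.03,0],"rotation":[0,0,-0.11]},{"grip":0,"delta_pos":[-0.75,-0.03,0],"rotation":[0,0,-0.11]}]'>/dev/null
python3 -m creep '[{"grip":0,"delta_pos":[-0.73,-0.16,0],"rotation":[0,0,-0.11]},{"grip":0,"delta_pos":[-0.73,-0.16,0],"rotation":[0,0,-0.11]},{"grip":0,"delta_pos":[-0.73,-0.16,0],"rotation":[0,0,-0.11]}]'>/dev/null
python3 -m creep '[{"grip":0,"delta_pos":[-0.69,-0.28,0],"rotation":[0,0,-0.11]},{"grip":0,"delta_pos":[-0.69,-0.28,0],"rotation":[0,0,-0.11]},{"grip":0,"delta_pos":[-0.69,-0.28,0],"rotation":[0,0,-0.11]}]'
```

```text
clock: 0.45
tool_pos: [0.2602, -0.5202, 0.2485]
orientation: [179.9, 0.1, -144.3]
force: [0.5, -1.9, 1.3]
opening: 0.0874
gripper_force: 0.0
clock: 1.05
tool_pos: [0.2583, -0.3267, 0.2489]
orientation: [-179.9, 0.1, -119.1]
force: [0.5, -0.3, 0.3]
opening: 0.088
gripper_force: 0.0
clock: 1.95
tool_pos: [0.378, -0.1386, 0.2486]
orientation: [-180.0, -0.0, -89.6]
force: [0.4, 0.0, -0.1]
opening: 0.0875
gripper_force: 0.0
```

```bash
python3 -m creep '[{"grip":0,"delta_pos":[-0.8,-0.23,0],"rotation":[0,0,-0.11]},{"grip":0,"delta_pos":[-0.8,-0.23,0],"rotation":[0,0,-0.11]},{"grip":0,"delta_pos":[-0.8,-0.23,0],"rotation":[0,0,-0.11]}]'>/dev/null
python3 -m creep '[{"grip":0,"delta_pos":[-0.75,-0.37,0],"rotation":[0,0,-0.11]},{"grip":0,"delta_pos":[-0.75,-0.37,0],"rotation":[0,0,-0.11]},{"grip":0,"delta_pos":[-0.75,-0.37,0],"rotation":[0,0,-0.11]}]'>/dev/null
python3 -m creep '[{"grip":0,"delta_pos":[-0.67,-0.49,0],"rotation":[0,0,-0.11]},{"grip":0,"delta_pos":[-0.67,-0.49,0],"rotation":[0,0,-0.11]},{"grip":0,"delta_pos":[-0.67,-0.49,0],"rotation":[0,0,-0.11]}]'>/dev/null
python3 -m creep '[{"grip":0,"delta_pos":[-0.6,-0.46,0],"rotation":[0,0,-0.14]},{"grip":0,"delta_pos":[-0.6,-0.46,0],"rotation":[0,0,-0.14]},{"grip":0,"delta_pos":[-0.6,-0.46,0],"rotation":[0,0,-0.14]}]'>/dev/null
python3 -m creep '[{"grip":0,"delta_pos":[-0.48,-0.58,0],"rotation":[0,0,-0.14]},{"grip":0,"delta_pos":[-0.48,-0.58,0],"rotation":[0,0,-0.14]},{"grip":0,"delta_pos":[-0.48,-0.58,0],"rotation":[0,0,-0.14]}]'>/dev/null
python3 -m creep '[{"grip":0,"delta_pos":[-0.35,-0.67,0],"rotation":[0,0,-0.14]},{"grip":0,"delta_pos":[-0.35,-0.67,0],"rotation":[0,0,-0.14]},{"grip":0,"delta_pos":[-0.35,-0.67,0],"rotation":[0,0,-0.14]}]'>/dev/null
python3 -m creep '[{"grip":0,"delta_pos":[-0.2,-0.73,0],"rotation":[0,0,-0.14]},{"grip":0,"delta_pos":[-0.2,-0.73,0],"rotation":[0,0,-0.14]},{"grip":0,"delta_pos":[-0.2,-0.73,0],"rotation":[0,0,-0.14]},{"grip":0,"delta_pos":[-0.2,-0.73,0],"rotation":[0,0,-0.14]}]'
python3 -c "
from h import *
s=snap('wrist','w1.png')
hsv=cv2.cvtColor(s['color'],cv2.COLOR_RGB2HSV)
m=cv2.inRange(hsv,(22,170,60),(34,255,255))
for c in cv2.findContours(m,cv2.RETR_EXTERNAL,cv2.CHAIN_APPROX_NONE)[0]:
    if cv2.contourArea(c)>500:
        b=cv2.boxPoints(cv2.minAreaRect(c));print(cv2.contourArea(c),[ray(s,p,.043).round(4).tolist() for p in b],b.round(1).tolist())
"
```

```text
clock: 4.15
tool_pos: [0.4838, 0.3989, 0.248]
orientation: [179.9, 0.0, -9.7]
force: [0.2, -0.5, 0.1]
opening: 0.0877
gripper_force: 0.0
4601.0 [[0.5457, 0.4613, 0.043], [0.5398, 0.4161, 0.043], [0.4092, 0.436, 0.043], [0.4156, 0.4863, 0.043]] [[186.8000030517578, 128.1999969482422], [230.39999389648438, 126.5], [235.0, 242.8000030517578], [191.39999389648438, 244.5]]
```

View pics/w1.png

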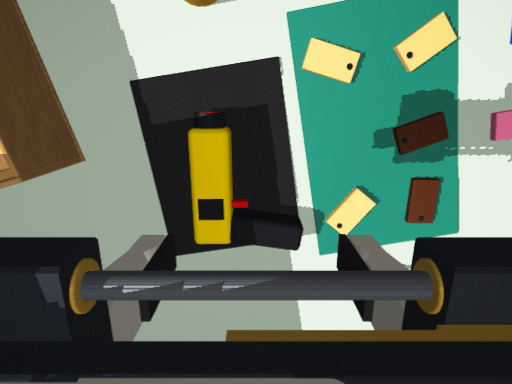

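The wrist view shows the thermometer from (190,128) to (235,243), lens up in the image, and all five tags on the mat. The axis measured here agrees with the side view within about 3 mm.

```bash
python3 -c "
from h import *
plan([(.491,.4495,.13,-9.8),(.491,.4495,.030,-9.8)])"
```

```text
2 x [-0.007, -0.257, 0.591] [0.0, 0.0, 0.0]
2 x [-0.008, -0.257, 0.592] [0.0, 0.0, 0.0]
--
1 x [-0.0, -0.0, 0.5] [0.0, 0.0, 0.0]
1 x [-0.0, -0.0, 0.5] [0.0, 0.0, 0.0]
--
```

```bash
python3 -m creep '[{"grip":0,"delta_pos":[-0.015,-0.51,0.6],"rotation":[0,0,0]},{"grip":0,"delta_pos":[-0.015,-0.51,0.6],"rotation":[0,0,0]},{"grip":0,"delta_pos":[-0.015,-0.51,0.6],"rotation":[0,0,0]}]'>/dev/null
python3 -m creep '[{"grip":0,"delta_pos":[0,0,0.58],"rotation":[0,0,0]},{"grip":0,"delta_pos":[0,0,0.58],"rotation":[0,0,0]},{"grip":0,"delta_pos":[0,0,0.58],"rotation":[0,0,0]}]'
python3 -m creep '[{"grip":0,"delta_pos":[0,0,0.5],"rotation":[0,0,0]},{"grip":0,"delta_pos":[0,0,1.0],"rotation":[0,0,0]},{"grip":0,"delta_pos":[0,0,1.0],"rotation":[0,0,0]},{"grip":0,"delta_pos":[0,0,1.0],"rotation":[0,0,0]}]'
python3 -m creep '[{"grip":1,"delta_pos":[0,0,0],"rotation":[0,0,0]},{"grip":1,"delta_pos":[0,0,0],"rotation":[0,0,0]},{"grip":1,"delta_pos":[0,0,0],"rotation":[0,0,0]},{"grip":1,"delta_pos":[0,0,0],"rotation":[0,0,0]},{"grip":1,"delta_pos":[0,0,0],"rotation":[0,0,0]}]'
python3 -m creep '[{"grip":1,"delta_pos":[0,0,0],"rotation":[0,0,0]},{"grip":1,"delta_pos":[0,0,0],"rotation":[0,0,0]},{"grip":1,"delta_pos":[0,0,0],"rotation":[0,0,0]}]'
```

```text
clock: 4.8
tool_pos: [0.4904, 0.4492, 0.1302]
orientation: [179.8, 0.1, -9.6]
force: [0.2, 0.4, 0.8]
opening: 0.0873
gripper_force: 0.0
clock: 5.2
tool_pos: [0.4914, 0.4515, 0.0327]
orientation: [-180.0, -0.1, -9.5]
force: [-1.0, 0.3, 0.9]
opening: 0.0874
gripper_force: 0.0
clock: 5.7
tool_pos: [0.4905, 0.4513, 0.0311]
orientation: [-180.0, -0.0, -9.5]
force: [0.4, 0.3, -0.9]
opening: 0.0534
gripper_force: 0.0
clock: 6.0
tool_pos: [0.4904, 0.4509, 0.0306]
orientation: [180.0, 0.0, -9.5]
force: [-1.9, -2.3, 3.6]
opening: 0.0439
gripper_force: 30.0
```

```bash
python3 -c "
from h import *
plan([(.49,.45,.26,-9.5),(.53,.10,.26,-93)])
t=load('side');s=load('scene')
gr=t['color'][112:142,335:372];print(gr.min(2)[6:24,6:26])
g=s['color'][108:124,204:218];print(g.min(2))
"
```

```text
2 x [-0.001, 0.004, -0.765] [0.0, 0.0, -0.0]
2 x [-0.001, 0.004, -0.765] [0.0, 0.0, -0.0]
2 x [-0.001, 0.003, -0.765] [0.0, 0.0, -0.0]
--
3 x [0.243, 0.846, 0.0] [0.0, -0.0, 0.232]
3 x [0.529, 0.704, 0.0] [0.0, -0.0, 0.232]
3 x [0.745, 0.47, 0.0] [0.0, -0.0, 0.232]
3 x [0.863, 0.173, 0.0] [0.0, -0.0, 0.232]
--
[[ 42  42  43  44  49  61  79  90 107 129 135 144 147 149 153 156 163 171
  173 176]
 [ 44  42  41  42  41  44  43  47  61  75  83  98 109 133 143 146 150 153
  155 160]
 [ 42  42  44  42  43  42  40  39  42  43  46  53  60  78  91 107 130 136
  145 147]
 [ 43  42  44  42  43  42  43  41  40  40  38  39  40  42  48  59  76  82
   97 107]
 [ 43  44  43  43  43  43  41  41  50  60  59  53  41  39  41  42  43  46
   53  60]
 [ 44  44  43  44  43  42  45  68 108 140 141 120  61  40  41  41  42  41
   42  41]
 [ 42  41  42  42  41  44  72 122 145 154 154 144 112  54  40  41  43  41
   42  43]
 [ 43  43  43  41  42  45  86 145 153 152 152 151 138  87  45  43  41  43
   42  42]
 [ 43  41  41  42  40  43  79 137 152 152 152 153 143  94  47  41  43  41
   43  41]
 [ 44  43  42  41  41  
[... 987 characters left out ...]
6  64  65  63  73  79  94  80  68  65  62  63  62]
 [ 66  64  65  66  78 112 142 166 144  93  66  66  64  60]
 [ 66  66  62  68 115 185 194 199 187 148  83  68  64  64]
 [ 66  63  65  82 152 193 200 198 198 183  99  64  60  62]
 [ 67  63  65  85 173 198 200 200 198 163  87  60  64  64]
 [ 66  65  60  85 166 194 200 196 186 124  68  63  64  64]
 [ 58  63  64  70 114 185 189 187 141  83  63  65  64  63]
 [ 64  63  62  63  72  90  96  92  78  64  61  63  65  63]
 [ 61  67  65  63  64  62  64  65  61  64  63  63  67  56]
 [ 66  66  64  59  65  65  64  66  72  59  47  36  34  32]
 [ 62  65  63  62  64  69  52  36  41  39  35  29  35  36]
 [ 64  72  51  39  34  41  31  34  33  32  38  34  33  38]]
```

```bash
python3 -m creep '[{"grip":1,"delta_pos":[0,0,-0.5],"rotation":[0,0,0]},{"grip":1,"delta_pos":[0,0,-0.75],"rotation":[0,0,0]},{"grip":1,"delta_pos":[0,0,-0.75],"rotation":[0,0,0]}]'>/dev/null
python3 -m creep '[{"grip":1,"delta_pos":[0,0,-0.5],"rotation":[0,0,0]},{"grip":1,"delta_pos":[0,0,-0.75],"rotation":[0,0,0]}]'
python3 -m creep '[{"grip":1,"delta_pos":[0,0,-0.5],"rotation":[0,0,0]},{"grip":1,"delta_pos":[0,0,-0.75],"rotation":[0,0,0]}]' >/dev/null
python3 -m creep '[{"grip":1,"delta_pos":[0.24,0.85,0],"rotation":[0,0,0.23]},{"grip":1,"delta_pos":[0.24,0.85,0],"rotation":[0,0,0.23]},{"grip":1,"delta_pos":[0.24,0.85,0],"rotation":[0,0,0.23]}]'>/dev/null
python3 -m creep '[{"grip":1,"delta_pos":[0.53,0.7,0],"rotation":[0,0,0.23]},{"grip":1,"delta_pos":[0.53,0.7,0],"rotation":[0,0,0.23]},{"grip":1,"delta_pos":[0.53,0.7,0],"rotation":[0,0,0.23]}]'>/dev/null
python3 -m creep '[{"grip":1,"delta_pos":[0.74,0.47,0],"rotation":[0,0,0.23]},{"grip":1,"delta_pos":[0.74,0.47,0],"rotation":[0,0,0.23]},{"grip":1,"delta_pos":[0.74,0.47,0],"rotation":[0,0,0.23]}]'>/dev/null
python3 -m creep '[{"grip":1,"delta_pos":[0.86,0.17,0],"rotation":[0,0,0.23]},{"grip":1,"delta_pos":[0.86,0.17,0],"rotation":[0,0,0.23]},{"grip":1,"delta_pos":[0.86,0.17,0],"rotation":[0,0,0.23]},{"grip":1,"delta_pos":[0.86,0.17,0],"rotation":[0,0,0.23]}]'
python3 -c "
from h import *
print('dot',tri(load('scene'),(210.7,115.8),load('side'),(350.9,125.8)))
s=snap('wrist','w2.png')"
```

```text
clock: 6.5
tool_pos: [0.4909, 0.4516, 0.1823]
orientation: [-179.9, -0.0, -9.5]
force: [0.7, 1.4, -0.4]
opening: 0.0441
gripper_force: 30.0
clock: 8.0
tool_pos: [0.5312, 0.1012, 0.2544]
orientation: [179.9, -0.0, -92.5]
force: [0.5, 0.2, -1.8]
opening: 0.0441
gripper_force: 30.0
dot [ 0.49418286 -0.32838207  0.1473182 ]
```

View pics/w2.png

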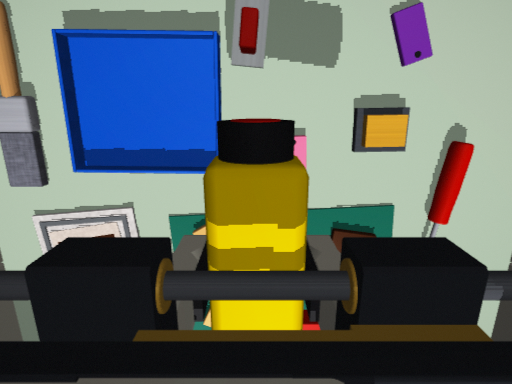

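The wrist view shows the thermometer square in the jaws with its lens at (256,130) towards the press. The tray is at upper left and the red handle tab at (249,30). The triangulated dot comes out at z 0.147, against 0.146 expected.

```bash
python3 -c "
from h import *
plan([(.512,-.02,.2,-93),(.503,-.158,.1535,-93)])"
```

```text
2 x [0.613, 0.072, 0.273] [0.0, -0.0, 0.004]
2 x [0.613, 0.068, 0.273] [0.0, -0.0, 0.004]
--
2 x [0.691, 0.009, 0.233] [0.0, 0.0, 0.0]
2 x [0.691, 0.009, 0.233] [0.0, 0.0, 0.0]
--
```

```bash
python3 -m creep '[{"grip":1,"delta_pos":[0.6,0.07,0.27],"rotation":[0,0,0.008]},{"grip":1,"delta_pos":[0.6,0.07,0.27],"rotation":[0,0,0.008]},{"grip":1,"delta_pos":[0.6,0.07,0.27],"rotation":[0,0,0.008]}]'>/dev/null
python3 -m creep '[{"grip":1,"delta_pos":[0.6,0.07,0.27],"rotation":[0,0,0]},{"grip":1,"delta_pos":[0.6,0.07,0.27],"rotation":[0,0,0]},{"grip":1,"delta_pos":[0.6,0.07,0.27],"rotation":[0,0,0]}]'>/dev/null
python3 -m creep '[{"grip":1,"delta_pos":[0.69,0.01,0.24],"rotation":[0,0,0]},{"grip":1,"delta_pos":[0.69,0.01,0.24],"rotation":[0,0,0]},{"grip":1,"delta_pos":[0.69,0.01,0.24],"rotation":[0,0,0]}]'
python3 -m creep '[{"grip":1,"delta_pos":[0.35,0.01,0.24],"rotation":[0,0,0]},{"grip":1,"delta_pos":[0.71,0.01,0.23],"rotation":[0,0,0]},{"grip":1,"delta_pos":[0.71,0.01,0.23],"rotation":[0,0,0]},{"grip":1,"delta_pos":[0.71,0.01,0.23],"rotation":[0,0,0]}]'
python3 -c "
from h import *
for n,a in(('scene',(150,90)),('side',(290,90))):
    s=snap(n); im=s['color'][a[1]:a[1]+120,a[0]:a[0]+130,::-1]; cv2.imwrite('x%s.png'%n,cv2.resize(im,None,fx=3,fy=3,interpolation=cv2.INTER_CUBIC))
cv2.imwrite('pics/t1.png',np.hstack([cv2.imread('xscene.png'),cv2.imread('xside.png')]))
"
```

```text
clock: 8.95
tool_pos: [0.5072, -0.0866, 0.1769]
orientation: [179.9, -0.0, -93.1]
force: [-0.6, 0.0, -2.1]
opening: 0.0436
gripper_force: 30.0
clock: 9.35
tool_pos: [0.5037, -0.1563, 0.1551]
orientation: [-179.9, 0.0, -93.1]
force: [-0.9, 0.4, -1.5]
opening: 0.0439
gripper_force: 30.0
```

View pics/t1.png

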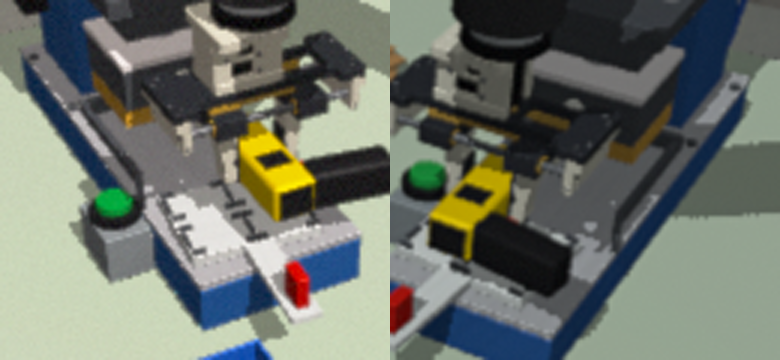

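The thermometer points level at the head, above the shelf and clear of the press. I'll hold it there and check its rear top corner, crop (270,188) / (429,221), for droop.

```bash
for i in 1; do python3 -m creep '[{"grip":1,"delta_pos":[0,0,0.01],"rotation":[0,0,0]},{"grip":1,"delta_pos":[0,0,0.01],"rotation":[0,0,0]},{"grip":1,"delta_pos":[0,0,0.01],"rotation":[0,0,0]},{"grip":1,"delta_pos":[0,0,0.01],"rotation":[0,0,0]},{"grip":1,"delta_pos":[0,0,0.01],"rotation":[0,0,0]}]'>/dev/null
done
python3 -m creep '[{"grip":1,"delta_pos":[0,0,0],"rotation":[0,0,0]},{"grip":1,"delta_pos":[0,0,0],"rotation":[0,0,0]},{"grip":1,"delta_pos":[0,0,0],"rotation":[0,0,0]},{"grip":1,"delta_pos":[0,0,0],"rotation":[0,0,0]},{"grip":1,"delta_pos":[0,0,0],"rotation":[0,0,0]}]'>/dev/null
python3 -m creep '[{"grip":1,"delta_pos":[0,0,0],"rotation":[0,0,0]},{"grip":1,"delta_pos":[0,0,0],"rotation":[0,0,0]},{"grip":1,"delta_pos":[0,0,0],"rotation":[0,0,0]},{"grip":1,"delta_pos":[0,0,0],"rotation":[0,0,0]},{"grip":1,"delta_pos":[0,0,0],"rotation":[0,0,0]}]'>/dev/null
python3 -m creep '[{"grip":1,"delta_pos":[0,0,0],"rotation":[0,0,0]},{"grip":1,"delta_pos":[0,0,0],"rotation":[0,0,0]},{"grip":1,"delta_pos":[0,0,0],"rotation":[0,0,0]},{"grip":1,"delta_pos":[0,0,0],"rotation":[0,0,0]},{"grip":1,"delta_pos":[0,0,0],"rotation":[0,0,0]}]'
python3 -m creep '[{"grip":1,"delta_pos":[0,0,0],"rotation":[0,0,0]},{"grip":1,"delta_pos":[0,0,0],"rotation":[0,0,0]},{"grip":1,"delta_pos":[0,0,0],"rotation":[0,0,0]},{"grip":1,"delta_pos":[0,0,0],"rotation":[0,0,0]},{"grip":1,"delta_pos":[0,0,0],"rotation":[0,0,0]}]' >/dev/null
python3 -c "
from h import *
s=load('scene');t=load('side')
print(tri(s,(240,152.7),t,(303,163.7)), 'dot2')
# predicted corner pixels if level: rear top corners
d=np.array([-.0536,-.9986,0]);n=np.array([d[1],-d[0],0]);o=np.array([.5037,-.1563,.1551-.0076])-d*.005
for a in(-1,1): 
  X=o-75e-3*d+a*.022*n+[0,0,.02];print(X,proj(s,X),proj(t,X))
  X=o+25e-3*d+a*.022*n+[0,0,.02];print(X,proj(s,X),proj(t,X))
hsv=cv2.cvtColor(s['color'],cv2.COLOR_RGB2HSV)
plan([(.512,-.02,.26,-93),(.53,.10,.26,-93),(.49,.45,.26,-9.5),(.491,.451,.06,-9.5)])
"
```

```text
clock: 11.45
tool_pos: [0.5025, -0.1567, 0.1536]
orientation: [180.0, 0.0, -93.1]
force: [-0.5, -0.4, -2.3]
opening: 0.0439
gripper_force: 30.0
[ 0.52700617 -0.08264248  0.15911877] dot2
[ 0.5299572 -0.0775912  0.1675   ] [240.63495012 153.54284269] [302.0264255  159.45482278]
[ 0.5245972 -0.1774512  0.1675   ] [224.72678399 135.60197086] [320.24978384 141.46460727]
[ 0.4860188 -0.0752328  0.1675   ] [255.03572636 149.23123451] [317.32760592 164.87709405]
[ 0.4806588 -0.1750928  0.1675   ] [238.50258458 131.79243135] [335.03817883 146.33633187]
2 x [-0.685, -0.011, -0.532] [-0.0, -0.0, -0.0]
2 x [-0.685, -0.011, -0.532] [-0.0, -0.0, -0.0]
--
2 x [-0.604, -0.058, -0.0] [0.0, 0.0, 0.0]
2 x [-0.604, -0.058, -0.0] [0.0, 0.0, 0.0]
--
3 x [-0.869, 0.146, 0.0] [0.0, 0.0, -0.232]
3 x [-0.863, -0.173, -0.0] [0.0, 0.0, -0.232]
3 x [-0.745, -0.47, -0.0] [0.0, 0.0, -0.232]
3 x [-0.529, -0.704, -0.0] [0.0, 0.0, -0.232]
--
2 x [0.003, -0.004, 0.667] [0.0, 0.0, 0.0]
2 x [0.003, -0.004, 0.667] [0.0, 0.0, 0.0]
2 x [0.003, -0.004, 0.667] [0.0, 0.0, 0.0]
--
```

```bash
python3 -c "
from h import *
s=load('scene');t=load('side')
a=cv2.resize(s['color'][120:180,215:265,::-1],None,fx=8,fy=8,interpolation=cv2.INTER_CUBIC)
b=cv2.resize(t['color'][130:190,295:345,::-1],None,fx=8,fy=8,interpolation=cv2.INTER_CUBIC)
cv2.imwrite('pics/t2.png',np.hstack([a,b]))"
```

```text
(no output)
```

View pics/t2.png

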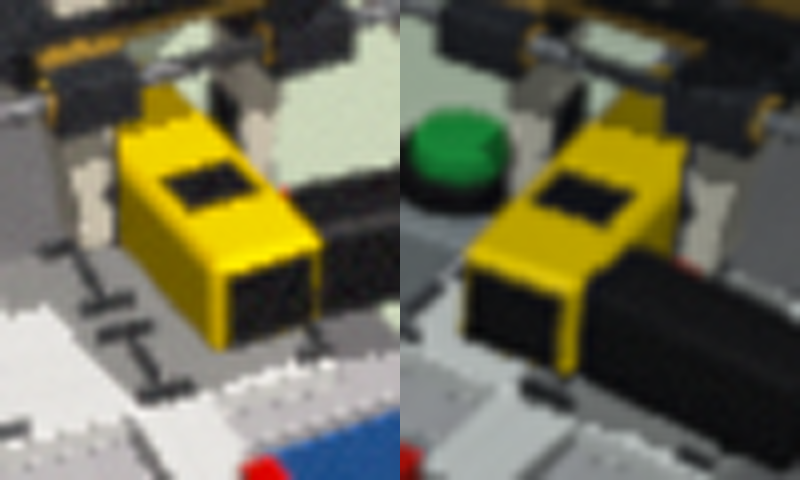

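The measured rear corners agree with the level prediction to within about 2 px, so the barrel is level and aimed. The hold is done, and I'm putting the thermometer back on the pad.

```bash
python3 -m creep '[{"grip":1,"delta_pos":[-0.68,0,-0.53],"rotation":[0,0,0]},{"grip":1,"delta_pos":[-0.68,0,-0.53],"rotation":[0,0,0]},{"grip":1,"delta_pos":[-0.68,0,-0.53],"rotation":[0,0,0]}]'>/dev/null
python3 -m creep '[{"grip":1,"delta_pos":[-0.68,0,-0.53],"rotation":[0,0,0]},{"grip":1,"delta_pos":[-0.68,0,-0.53],"rotation":[0,0,0]},{"grip":1,"delta_pos":[-0.68,0,-0.53],"rotation":[0,0,0]}]'>/dev/null
python3 -m creep '[{"grip":1,"delta_pos":[-0.6,-0.06,0],"rotation":[0,0,0]},{"grip":1,"delta_pos":[-0.6,-0.06,0],"rotation":[0,0,0]},{"grip":1,"delta_pos":[-0.6,-0.06,0],"rotation":[0,0,0]}]'>/dev/null
python3 -m creep '[{"grip":1,"delta_pos":[-0.6,-0.06,0],"rotation":[0,0,0]},{"grip":1,"delta_pos":[-0.6,-0.06,0],"rotation":[0,0,0]},{"grip":1,"delta_pos":[-0.6,-0.06,0],"rotation":[0,0,0]}]'>/dev/null
python3 -m creep '[{"grip":1,"delta_pos":[-0.87,0.15,0],"rotation":[0,0,-0.232]},{"grip":1,"delta_pos":[-0.87,0.15,0],"rotation":[0,0,-0.232]},{"grip":1,"delta_pos":[-0.87,0.15,0],"rotation":[0,0,-0.232]}]'>/dev/null
python3 -m creep '[{"grip":1,"delta_pos":[-0.86,-0.17,0],"rotation":[0,0,-0.232]},{"grip":1,"delta_pos":[-0.86,-0.17,0],"rotation":[0,0,-0.232]},{"grip":1,"delta_pos":[-0.86,-0.17,0],"rotation":[0,0,-0.232]}]'>/dev/null
python3 -m creep '[{"grip":1,"delta_pos":[-0.74,-0.47,0],"rotation":[0,0,-0.232]},{"grip":1,"delta_pos":[-0.74,-0.47,0],"rotation":[0,0,-0.232]},{"grip":1,"delta_pos":[-0.74,-0.47,0],"rotation":[0,0,-0.232]}]'>/dev/null
python3 -m creep '[{"grip":1,"delta_pos":[-0.53,-0.7,0],"rotation":[0,0,-0.232]},{"grip":1,"delta_pos":[-0.53,-0.7,0],"rotation":[0,0,-0.232]},{"grip":1,"delta_pos":[-0.53,-0.7,0],"rotation":[0,0,-0.232]},{"grip":1,"delta_pos":[-0.53,-0.7,0],"rotation":[0,0,-0.232]}]'
python3 -m creep '[{"grip":1,"delta_pos":[0,0,0.5],"rotation":[0,0,0]},{"grip":1,"delta_pos":[0,0,1],"rotation":[0,0,0]},{"grip":1,"delta_pos":[0,0,1],"rotation":[0,0,0]}]'>/dev/null
python3 -m creep '[{"grip":1,"delta_pos":[0,0,0.5],"rotation":[0,0,0]},{"grip":1,"delta_pos":[0,0,1],"rotation":[0,0,0]},{"grip":1,"delta_pos":[0,0,1],"rotation":[0,0,0]},{"grip":1,"delta_pos":[0,0,1],"rotation":[0,0,0]}]'
python3 -c "
from h import *
plan([(.491,.451,.031,-9.5)])"
```

```text
clock: 14.45
tool_pos: [0.4881, 0.4466, 0.2582]
orientation: [179.9, 0.1, -9.5]
force: [0.3, -0.3, -1.7]
opening: 0.0437
gripper_force: 30.0
clock: 15.15
tool_pos: [0.4892, 0.4474, 0.0617]
orientation: [180.0, -0.1, -9.6]
force: [0.8, 0.6, 0.0]
opening: 0.044
gripper_force: 30.0
1 x [0.012, -0.039, 0.307] [0.0, -0.001, -0.001]
--
```

```bash
python3 -m creep '[{"grip":1,"delta_pos":[0.01,-0.03,0.15],"rotation":[0,0,0]},{"grip":1,"delta_pos":[0.01,-0.03,0.25],"rotation":[0,0,0]},{"grip":1,"delta_pos":[0.01,-0.03,0.3],"rotation":[0,0,0]},{"grip":1,"delta_pos":[0.01,-0.03,0.31],"rotation":[0,0,0]}]'
python3 -m creep '[{"grip":0.3,"delta_pos":[0,0,0],"rotation":[0,0,0]},{"grip":0.0,"delta_pos":[0,0,0],"rotation":[0,0,0]},{"grip":0,"delta_pos":[0,0,0],"rotation":[0,0,0]},{"grip":0,"delta_pos":[0,0,0],"rotation":[0,0,0]}]'
python3 -m creep '[{"grip":0,"delta_pos":[0,0,-0.4],"rotation":[0,0,0]},{"grip":0,"delta_pos":[0,0,-0.8],"rotation":[0,0,0]},{"grip":0,"delta_pos":[0,0,-1],"rotation":[0,0,0]}]' >/dev/null
python3 -m creep '[{"grip":0,"delta_pos":[0,0.4,-0.5],"rotation":[0,0,0]},{"grip":0,"delta_pos":[0,0.8,-1],"rotation":[0,0,0]},{"grip":0,"delta_pos":[0,0.8,-1],"rotation":[0,0,0]},{"grip":0,"delta_pos":[0,0.8,-1],"rotation":[0,0,0]}]'
cat >> h.py <<'E'
def rects(s,lo,hi,z,amin=300,amax=5000):
    m=cv2.inRange(cv2.cvtColor(s['color'],cv2.COLOR_RGB2HSV),lo,hi); m=cv2.morphologyEx(m,cv2.MORPH_CLOSE,np.ones((5,5)))
    out=[]
    for c in cv2.findContours(m,cv2.RETR_EXTERNAL,cv2.CHAIN_APPROX_NONE)[0]:
        if amin<cv2.contourArea(c)<amax:
            # contour points cast to plane z, rectangle in metric space
            P=np.array([ray(s,p[0],z)[:2] for p in c],np.float32); (cx,cy),(w,h),a=cv2.minAreaRect(P*1000)
            if w<h: a+=90; w,h=h,w
            out.append((cx,cy,w,h,(a+90)%180-90,c.mean(0)[0].round().tolist())); print(*[np.round(x,1) for x in out[-1]])
    return out
E
python3 -c "
from h import *
s=snap('wrist','w3.png')
print('beech');rects(s,(8,60,120),(24,210,255),.013)
print('yellow');rects(s,(22,170,60),(34,255,255),.043,500,9000)
"
```

```text
clock: 15.55
tool_pos: [0.4898, 0.4506, 0.0303]
orientation: [-180.0, -0.1, -9.5]
force: [-4.7, -2.9, 14.4]
opening: 0.0439
gripper_force: 30.0
clock: 15.95
tool_pos: [0.4895, 0.4503, 0.0287]
orientation: [-180.0, -0.0, -9.5]
force: [0.6, 0.6, 0.6]
opening: 0.0704
gripper_force: 0.0
clock: 16.65
tool_pos: [0.4771, 0.3707, 0.2334]
orientation: [-179.7, -0.2, -9.6]
force: [0.2, 0.5, 0.4]
opening: 0.0873
gripper_force: 0.0
beech
587.8 299.3 55.9 32.2 63.9 [308.  58.]
588.7 198.8 57.9 32.1 -63.1 [407.  39.]
yellow
476.8 448.8 133.4 48.5 -9.3 [184. 187.]
```

View pics/w3.png

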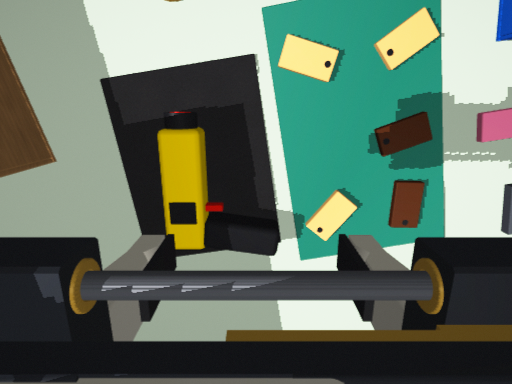

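The thermometer is back on its pad at (184,187). The two upper beech tags measure 56–58 x 32 mm, as they should. Next I'll look at the pallet from above with an empty gripper.

```bash
python3 -c "
from h import *
s=load('wrist')
rects(s,(8,60,120),(34,210,255),.013)
plan([(.5045,-.128,.28,-93)])"
```

```text
412.7 293.8 55.9 34.6 -48.5 [330. 216.]
587.8 299.4 56.1 32.7 64.0 [308.  58.]
588.5 199.0 58.5 32.2 -63.1 [407.  39.]
2 x [0.185, 0.812, -0.084] [-0.001, 0.0, 0.154]
2 x [0.374, 0.744, -0.084] [-0.001, 0.0, 0.154]
2 x [0.542, 0.632, -0.083] [-0.001, 0.0, 0.154]
2 x [0.678, 0.484, -0.083] [-0.001, 0.0, 0.154]
2 x [0.775, 0.307, -0.082] [-0.001, 0.0, 0.154]
2 x [0.826, 0.112, -0.082] [-0.001, 0.0, 0.154]
--
```

```bash
python3 -m creep '[{"grip":0,"delta_pos":[0.18,0.81,-0.08],"rotation":[0,0,0.154]},{"grip":0,"delta_pos":[0.18,0.81,-0.08],"rotation":[0,0,0.154]}]'>/dev/null
python3 -m creep '[{"grip":0,"delta_pos":[0.37,0.74,-0.08],"rotation":[0,0,0.154]},{"grip":0,"delta_pos":[0.37,0.74,-0.08],"rotation":[0,0,0.154]}]'>/dev/null
python3 -m creep '[{"grip":0,"delta_pos":[0.54,0.63,-0.08],"rotation":[0,0,0.154]},{"grip":0,"delta_pos":[0.54,0.63,-0.08],"rotation":[0,0,0.154]}]'>/dev/null
python3 -m creep '[{"grip":0,"delta_pos":[0.68,0.48,-0.08],"rotation":[0,0,0.154]},{"grip":0,"delta_pos":[0.68,0.48,-0.08],"rotation":[0,0,0.154]}]'>/dev/null
python3 -m creep '[{"grip":0,"delta_pos":[0.77,0.31,-0.08],"rotation":[0,0,0.154]},{"grip":0,"delta_pos":[0.77,0.31,-0.08],"rotation":[0,0,0.154]}]'>/dev/null
python3 -m creep '[{"grip":0,"delta_pos":[0.82,0.11,-0.08],"rotation":[0,0,0.154]},{"grip":0,"delta_pos":[0.82,0.11,-0.08],"rotation":[0,0,0.154]},{"grip":0,"delta_pos":[0.82,0.11,-0.08],"rotation":[0,0,0.154]}]'
python3 -c "
from h import *
s=snap('wrist','w4.png')"
```

```text
clock: 18.0
tool_pos: [0.5047, -0.1284, 0.2755]
orientation: [179.9, -0.0, -93.1]
force: [-0.3, -1.0, 0.2]
opening: 0.0876
gripper_force: 0.0
```

View pics/w4.png

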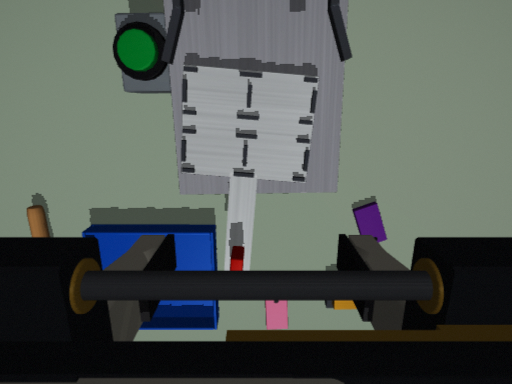

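The wrist view shows the pallet plate from (182,66) to (315,181), turned a few degrees in the press. The button is at (138,50), the bed's front corners are at (180,194) and (338,192), and the red tab is at (237,257).

```bash
python3 -c "
from h import *
s=load('wrist');c=s['color'];hsv=cv2.cvtColor(c,cv2.COLOR_RGB2HSV)
# bed edges: rows, find transition
g=c.astype(int)
for r in (130,150,185): print(r,[int(g[r,x].sum()) for x in range(168,184)],[int(g[r,x].sum()) for x in range(330,350)])
for x in (200,300,320): print(x,[tuple(g[y,x]) for y in range(188,199,2)])
print('plate row110', [int(g[95,x].sum()) for x in range(176,192)],[int(g[100,x].sum()) for x in range(304,324)])
m=cv2.inRange(hsv,(0,0,195),(180,40,255)); m[:50]=0;m[200:]=0;m[:,:170]=0;m[:,330:]=0
m=cv2.morphologyEx(m,cv2.MORPH_CLOSE,np.ones((15,15)));m=cv2.morphologyEx(m,cv2.MORPH_OPEN,np.ones((9,9)))
cs=cv2.findContours(m,cv2.RETR_EXTERNAL,cv2.CHAIN_APPROX_NONE)[0]
for k in cs:
  if cv2.contourArea(k)>3000:
    P=np.array([ray(s,p[0],.072)[:2] for p in k],np.float32);print('plate',cv2.minAreaRect(P*1000),cv2.boxPoints(cv2.minAreaRect(P*1000)), cv2.minAreaRect(k))
m=cv2.inRange(hsv,(0,150,60),(6,255,255))
for k in cv2.findContours(m,cv2.RETR_EXTERNAL,cv2.CHAIN_APPROX_NONE)[0]:
  if cv2.contourArea(k)>50: print('red',cv2.boundingRect(k),ray(s,cv2.minAreaRect(k)[0],.106))
m=cv2.inRange(hsv,(50,150,60),(70,255,255))
for k in cv2.findContours(m,cv2.RETR_EXTERNAL,cv2.CHAIN_APPROX_NONE)[0]:
  if cv2.contourArea(k)>100: print('btn',cv2.minAreaRect(k),ray(s,cv2.minAreaRect(k)[0],.072))
print('bed corners',ray(s,(180,194),.06),ray(s,(338,192),.06))
b=rects(s,(100,150,60),(125,255,255),.028,500,40000)
"
```

```text
130 [385, 389, 390, 389, 385, 350, 328, 370, 375, 368, 366, 363, 356, 335, 243, 133] [366, 364, 371, 381, 380, 364, 363, 369, 362, 361, 342, 335, 390, 387, 391, 389, 389, 387, 385, 390]
150 [391, 390, 388, 391, 385, 391, 392, 342, 314, 383, 375, 366, 325, 203, 131, 130] [364, 370, 385, 380, 366, 370, 375, 362, 362, 374, 387, 395, 391, 393, 387, 392, 390, 389, 390, 391]
185 [391, 392, 390, 389, 385, 388, 391, 387, 387, 388, 342, 317, 380, 376, 371, 372] [382, 379, 371, 372, 374, 367, 379, 395, 393, 388, 390, 391, 390, 388, 390, 390, 388, 395, 393, 387]
200 [(np.int64(122), np.int64(122), np.int64(129)), (np.int64(123), np.int64(124), np.int64(131)), (np.int64(123), np.int64(124), np.int64(131)), (np.int64(103), np.int64(112), np.int64(104)), (np.int64(127), np.int64(141), np.int64(124)), (np.int64(125), np.int64(141), np.int64(123))]
300 [(np.int64(118), np.int64(120), np.int64(127)), (np.int64(118), np.int64(119), np.int64(126)), (np.int64(125), np.int64(128), np.int64(131)), (np.int64(125), np.int64(140), np.int64(122)), (np.int64(126), np.int64(141), np.int64(123)), (np.int64(127), np.int64(143), np.int64(125))]
320 [(np.int64(120), np.int64(121), np.int64(128)), (np.int64(120), np.int64(122), np.int64(128)), (np.int64(123), np.int64(129), np.int64(126)), (np.int64(127), np.int64(142), np.int64(124)), (np.int64(127), np.int64(141), np.int64(124)), (np.int64(126), np.int64(141), np.int64(124))]
plate row110 [364, 361, 361, 368, 367, 321, 198, 123, 131, 112, 169, 360, 482, 481, 480, 481] [484, 486, 484, 482, 485, 484, 399, 165, 93, 132, 134, 161, 286, 366, 363, 364, 365, 378, 389, 385]
red (230, 258, 13, 13) [ 0.52962984 -0.04237689  0.106     ]
btn ((136.0, 49.5), (41.0, 38.0), 90.0) [ 0.61365892 -0.26092948  0.072     ]
bed corners [ 0.59160859 -0.10994361  0.06      ] [ 0.4114287 -0.1026406  0.06     ]
624.7 73.4 112.0 47.5 -3.1 [183. 318.]
647.6 -26.8 171.7 64.3 -0.7 [155. 244.]
```

```bash
python3 -c "
from h import *
s=load('wrist');g=s['color'].astype(int).sum(2)
m=((g<230)*255).astype(np.uint8);m[:58]=0;m[190:]=0;m[:,:178]=0;m[:,322:]=0
n,l,st,ce=cv2.connectedComponentsWithStats(m)
pts=[]
for i in range(1,n):
  if st[i,4]>12:
    P=ray(s,ce[i],.077);print(st[i].tolist(),ce[i].round(1),P.round(4)); 
p=lambda u:ray(s,u,.077)
print('bed mid', [(ray(s,a,.06)+ray(s,b,.06))/2 for a,b in(((174.2,130),(341.5,130)),((179.5,185),(336.5,185)))])
cv2.imwrite('pics/w4c.png',cv2.resize(s['color'][50:200,165:330,::-1],None,fx=4,fy=4,interpolation=cv2.INTER_CUBIC))
"
```

```text
[184, 58, 133, 18, 1207] [253.4  65.1] [ 0.5003 -0.2403  0.077 ]
[184, 66, 14, 6, 64] [190.3  68.6] [ 0.5619 -0.2404  0.077 ]
[240, 71, 22, 7, 101] [250.3  73.9] [ 0.5038 -0.2324  0.077 ]
[304, 77, 13, 5, 58] [309.9  79.2] [ 0.4456 -0.2245  0.077 ]
[182, 79, 5, 23, 109] [184.1  90.5] [ 0.5703 -0.2205  0.077 ]
[247, 84, 5, 24, 85] [248.8  95.3] [ 0.5065 -0.2126  0.077 ]
[310, 90, 7, 23, 100] [313.1 101.2] [ 0.4424 -0.2035  0.077 ]
[183, 110, 13, 5, 54] [189.3 111.7] [ 0.5674 -0.2     0.077 ]
[237, 114, 22, 6, 90] [247.5 116.5] [ 0.509  -0.1921  0.077 ]
[299, 119, 13, 5, 48] [305.  121.5] [ 0.4507 -0.1841  0.077 ]
[183, 128, 13, 6, 55] [189.  130.6] [ 0.5698 -0.1813  0.077 ]
[236, 133, 21, 6, 92] [246.  135.3] [ 0.5117 -0.1735  0.077 ]
[297, 138, 13, 5, 54] [302.7 140. ] [ 0.4533 -0.1655  0.077 ]
[181, 140, 5, 21, 94] [183.1 150.4] [ 0.5783 -0.1615  0.077 ]
[242, 145, 5, 21, 73] [244.4 154.8] [ 0.5146 -0.1534  0.077 ]
[303, 150, 6, 21, 92] [305.6 159.8] [ 0.4506 -0.1447  0.077 ]
[182, 167, 12, 6, 54] [187.4 169.2] [ 0.5761 -0.1413  0.077 ]
[234, 171, 20, 6, 86] [243.2 173.7] [ 0.5172 -0.1333  0.077 ]
[293, 176, 12, 5, 52] [297.8 178.2] [ 0.459  -0.1253  0.077 ]
bed mid [array([ 0.49910709, -0.17684062,  0.06      ]), array([ 0.50209268, -0.1157481 ,  0.06      ])]
```

View pics/w4c.png

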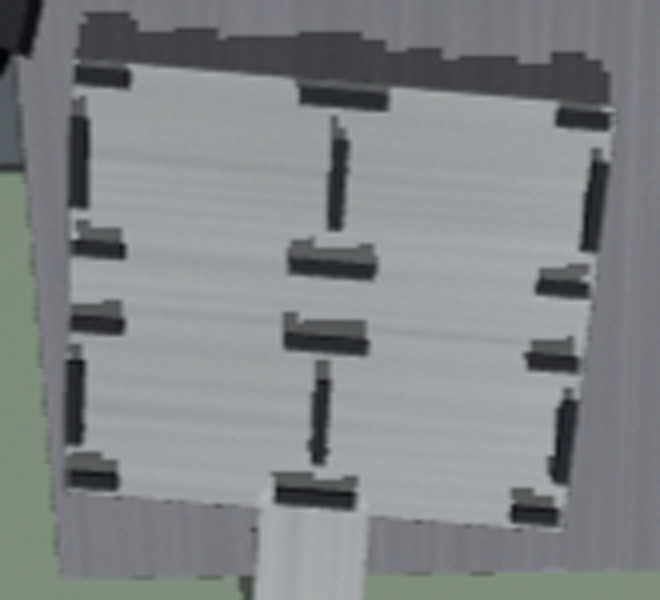

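The nest stops are symmetric and 60 mm apart, as stated. That puts the pallet centre at (0.5104,-0.183) with yaw -97.7°, and the press origin near (0.4913,-0.3845) with yaw -92.2°. I'll grip the handle, square the pallet up and draw it back to press x -235 so the gripper body stays clear of the head while loading.

```bash
python3 -c "
from h import *
plan([(.5305,-.034,.19,-97.7),(.5305,-.034,.098,-97.7),(.5061,.0002,.098,-92.2)])"
```

```text
2 x [-0.471, -0.107, 0.426] [0.001, -0.0, 0.027]
2 x [-0.475, -0.087, 0.426] [0.001, -0.0, 0.027]
--
2 x [0.0, -0.0, 0.92] [0.0, 0.0, 0.0]
--
1 x [-0.306, 0.288, 0.0] [0.0, 0.0, -0.061]
--
```

```bash
python3 -m creep '[{"grip":0.3,"delta_pos":[-0.5,-0.1,0.43],"rotation":[0,0,0.054]},{"grip":0.3,"delta_pos":[-0.95,-0.195,0.85],"rotation":[0,0,0.054]},{"grip":0.3,"delta_pos":[-0.95,-0.195,0.85],"rotation":[0,0,0.054]},{"grip":0.3,"delta_pos":[-0.95,-0.195,0.85],"rotation":[0,0,0.054]}]'
python3 -m creep '[{"grip":0.3,"delta_pos":[0,0,0.5],"rotation":[0,0,0]},{"grip":0.3,"delta_pos":[0,0,0.85],"rotation":[0,0,0]},{"grip":0.3,"delta_pos":[0,0,0.92],"rotation":[0,0,0]},{"grip":0.3,"delta_pos":[0,0,0.92],"rotation":[0,0,0]}]'
python3 -c "
from h import *
plan([(.5305,-.034,.098,-97.7)])
s=snap('wrist','w5.png')"
```

```text
clock: 18.45
tool_pos: [0.5272, -0.0286, 0.1876]
orientation: [179.6, -0.1, -97.3]
force: [0.1, 0.1, 0.5]
opening: 0.0634
gripper_force: 0.0
clock: 18.85
tool_pos: [0.5282, -0.0314, 0.099]
orientation: [179.9, -0.1, -97.5]
force: [0.7, -0.4, -0.2]
opening: 0.0616
gripper_force: 0.0
1 x [0.023, -0.026, 0.01] [0.001, -0.001, 0.002]
--
```

View pics/w5.png

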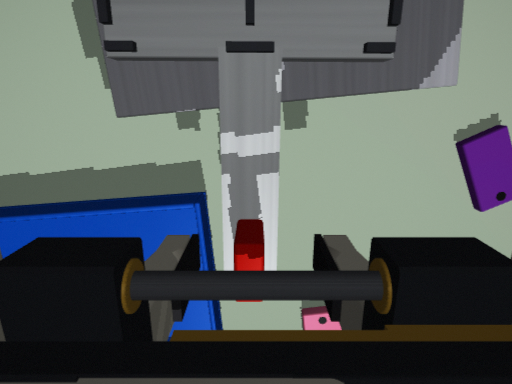

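The jaws straddle the red tab at (250,260) and the heading matches the tongue. Closing and drawing back.

```bash
python3 -m creep '[{"grip":0.3,"delta_pos":[0.02,-0.026,0.01],"rotation":[0,0,0]},{"grip":0.3,"delta_pos":[0.02,-0.026,0.01],"rotation":[0,0,0]},{"grip":1,"delta_pos":[0.02,-0.026,0.01],"rotation":[0,0,0]},{"grip":1,"delta_pos":[0.02,-0.026,0.01],"rotation":[0,0,0]},{"grip":1,"delta_pos":[0.02,-0.026,0.01],"rotation":[0,0,0]}]'>/dev/null
python3 -m creep '[{"grip":1,"delta_pos":[0,0,0],"rotation":[0,0,0]},{"grip":1,"delta_pos":[0,0,0],"rotation":[0,0,0]},{"grip":1,"delta_pos":[0,0,0],"rotation":[0,0,0]},{"grip":1,"delta_pos":[0,0,0],"rotation":[0,0,0]},{"grip":1,"delta_pos":[0,0,0],"rotation":[0,0,0]}]'
python3 -c "
from h import *
plan([(.5061,.0002,.098,-92.2)])"
```

```text
clock: 19.9
tool_pos: [0.5309, -0.0339, 0.0985]
orientation: [180.0, -0.0, -97.6]
force: [0.1, 0.6, -1.0]
opening: 0.0138
gripper_force: 30.0
1 x [-0.305, 0.291, 0.005] [0.0, -0.0, -0.06]
--
```

```bash
python3 -m creep '[{"grip":1,"delta_pos":[-0.1,0.09,0],"rotation":[0,0,-0.02]},{"grip":1,"delta_pos":[-0.2,0.19,0],"rotation":[0,0,-0.04]},{"grip":1,"delta_pos":[-0.3,0.29,0],"rotation":[0,0,-0.06]},{"grip":1,"delta_pos":[-0.305,0.29,0],"rotation":[0,0,-0.06]},{"grip":1,"delta_pos":[-0.305,0.29,0],"rotation":[0,0,-0.06]}]'
python3 -m creep '[{"grip":0.6,"delta_pos":[0,0,0],"rotation":[0,0,0]},{"grip":0.3,"delta_pos":[0,0,0],"rotation":[0,0,0]},{"grip":0.3,"delta_pos":[0,0,0],"rotation":[0,0,0]},{"grip":0.3,"delta_pos":[0,0,0],"rotation":[0,0,0]}]'
python3 -m creep '[{"grip":0.3,"delta_pos":[0,0,-0.4],"rotation":[0,0,0]},{"grip":0.3,"delta_pos":[0,0,-0.9],"rotation":[0,0,0]},{"grip":0,"delta_pos":[0.2,0,-0.95],"rotation":[0,0,0]},{"grip":0,"delta_pos":[0.7,0,-1],"rotation":[0,0,0]},{"grip":0,"delta_pos":[1,0,-1],"rotation":[0,0,0]}]'
python3 -m creep '[{"grip":0,"delta_pos":[0.2,0,-0.8],"rotation":[0,0,0]},{"grip":0,"delta_pos":[0.2,0,-0.8],"rotation":[0,0,0]},{"grip":0,"delta_pos":[0.2,0,-0.8],"rotation":[0,0,0]}]'
cat >> h.py <<'E'
def stops(s,box,thr=230,z=.077):
    g=s['color'].astype(int).sum(2); m=((g<thr)*255).astype(np.uint8); x0,y0,x1,y1=box
    k=np.zeros_like(m);k[y0:y1,x0:x1]=m[y0:y1,x0:x1]
    n,l,st,ce=cv2.connectedComponentsWithStats(k)
    for i in range(1,n):
        if 30<st[i,4]<400: print(st[i].tolist(),ray(s,ce[i],z).round(4)[:2])
E
python3 -c "
from h import *
s=snap('wrist')
cv2.imwrite('x.png',s['color'][:,:,::-1])
g=s['color'].astype(int).sum(2)
stops(s,(150,20,360,230))
"
```

```text
clock: 20.4
tool_pos: [0.5058, 0.0013, 0.0986]
orientation: [-180.0, 0.0, -92.1]
force: [0.0, 3.3, -0.6]
opening: 0.0135
gripper_force: 30.0
clock: 20.8
tool_pos: [0.5063, -0.0001, 0.0985]
orientation: [180.0, -0.0, -92.2]
force: [-0.4, -0.8, 0.8]
opening: 0.0402
gripper_force: 0.0
clock: 21.3
tool_pos: [0.5025, -0.1014, 0.1997]
orientation: [-179.9, 0.0, -92.1]
force: [0.1, -0.2, 0.1]
opening: 0.0799
gripper_force: 0.0
clock: 21.6
tool_pos: [0.5037, -0.1213, 0.2834]
orientation: [-179.6, -0.0, -92.3]
force: [0.1, 1.1, -0.3]
opening: 0.0874
gripper_force: 0.0
[150, 83, 25, 3, 73] [ 0.5965 -0.2199]
[197, 100, 12, 4, 48] [ 0.5566 -0.2014]
[250, 100, 21, 4, 84] [ 0.4976 -0.1991]
[312, 100, 13, 4, 50] [ 0.4385 -0.1968]
[258, 111, 5, 22, 78] [ 0.4984 -0.1787]
[320, 111, 5, 22, 91] [ 0.4338 -0.1765]
[196, 112, 5, 21, 87] [ 0.5628 -0.1814]
[199, 140, 12, 4, 48] [ 0.558  -0.1607]
[251, 140, 20, 4, 78] [ 0.4988 -0.1585]
[310, 140, 12, 4, 48] [ 0.4403 -0.1563]
[200, 157, 12, 5, 58] [ 0.5585 -0.142 ]
[251, 157, 19, 5, 94] [ 0.4998 -0.1398]
[309, 157, 12, 5, 56] [ 0.4411 -0.1375]
[199, 168, 5, 20, 77] [ 0.5651 -0.1217]
[258, 168, 4, 20, 66] [ 0.5006 -0.1203]
[317, 168, 5, 20, 81] [ 0.4361 -0.117 ]
[202, 193, 11, 5, 55] [ 0.5602 -0.1016]
[251, 194, 19, 4, 76] [ 0.5011 -0.0988]
[308, 194, 11, 4, 44] [ 0.4422 -0.0967]
[351, 195, 9, 35, 179] [ 0.3934 -0.0793]
```

The pallet is now square and its centre is at (0.4998,-0.1496); the handle pose and the stops agree to 1 mm. I'll check with the fixed cameras that no tag was knocked, then fetch tag B.

```bash
cat >> h.py <<'E'
def tags():
    for n in('scene','side'):
        s=snap(n); print(n); rects(s,(8,60,110),(30,210,255),.013,150,450)
E
python3 -c "
from h import *
tags()
plan([(.52,.0,.2,-85),(.5886,.199,.12,-63),(.5886,.199,.027,-63)])"
```

```text
scene
589.6 300.0 60.3 32.9 63.7 [302. 301.]
591.4 197.9 58.4 37.1 -63.2 [276. 270.]
413.8 293.9 55.9 38.2 -49.1 [359. 267.]
801.1 -49.2 96.2 20.6 87.3 [158. 239.]
376.0 54.1 53.2 48.8 -1.4 [311. 205.]
829.9 -514.3 156.7 111.8 -71.6 [ 95. 153.]
-323.9 -819.6 530.9 398.6 -30.2 [312.  56.]
side
410.9 296.6 60.2 32.4 -48.7 [271. 323.]
587.2 302.4 56.9 35.8 63.7 [202. 292.]
746.0 313.7 75.6 44.9 -0.1 [145. 269.]
588.1 201.7 61.8 31.2 -63.2 [226. 263.]
387.4 56.0 48.8 47.8 -0.8 [327. 255.]
829.7 -518.8 139.6 105.6 -60.3 [278. 110.]
2 x [-0.602, -0.071, 0.391] [0.0, 0.0, -0.04]
2 x [-0.597, -0.108, 0.391] [0.0, 0.0, -0.04]
--
2 x [-0.641, -0.286, 0.267] [0.0, 0.0, -0.081]
2 x [-0.599, -0.365, 0.267] [0.0, 0.0, -0.081]
2 x [-0.548, -0.439, 0.267] [0.0, 0.0, -0.081]
--
2 x [0.0, -0.0, 0.93] [0.0, 0.0, 0.0]
--
```

```bash
python3 -m creep '[{"grip":0.3,"delta_pos":[-0.6,-0.07,0.39],"rotation":[0,0,-0.04]},{"grip":0.3,"delta_pos":[-0.6,-0.07,0.39],"rotation":[0,0,-0.04]},{"grip":0.3,"delta_pos":[-0.6,-0.07,0.39],"rotation":[0,0,-0.04]}]'>/dev/null
python3 -m creep '[{"grip":0.3,"delta_pos":[-0.6,-0.11,0.39],"rotation":[0,0,-0.04]},{"grip":0.3,"delta_pos":[-0.6,-0.11,0.39],"rotation":[0,0,-0.04]}]'>/dev/null
python3 -m creep '[{"grip":0.3,"delta_pos":[-0.64,-0.29,0.27],"rotation":[0,0,-0.08]},{"grip":0.3,"delta_pos":[-0.64,-0.29,0.27],"rotation":[0,0,-0.08]}]'>/dev/null
python3 -m creep '[{"grip":0.3,"delta_pos":[-0.6,-0.37,0.27],"rotation":[0,0,-0.08]},{"grip":0.3,"delta_pos":[-0.6,-0.37,0.27],"rotation":[0,0,-0.08]}]'>/dev/null
python3 -m creep '[{"grip":0.3,"delta_pos":[-0.55,-0.44,0.27],"rotation":[0,0,-0.08]},{"grip":0.3,"delta_pos":[-0.55,-0.44,0.27],"rotation":[0,0,-0.08]},{"grip":0.3,"delta_pos":[-0.55,-0.44,0.27],"rotation":[0,0,-0.08]}]'
python3 -c "
from h import *
plan([(.5888,.1992,.027,-63.2)])
s=snap('wrist');rects(s,(8,60,110),(34,210,255),.013,300,9000)"
```

```text
clock: 22.95
tool_pos: [0.5903, 0.2015, 0.1169]
orientation: [179.8, -0.0, -63.3]
force: [0.1, -0.1, -0.1]
opening: 0.0615
gripper_force: 0.0
2 x [0.013, 0.021, 0.899] [0.002, -0.0, -0.001]
--
587.1 302.9 48.2 25.3 63.8 [207. 309.]
739.5 306.2 62.5 43.8 -0.3 [ 30. 226.]
589.2 196.9 54.9 31.9 -63.0 [259. 198.]
```

```bash
python3 -m creep '[{"grip":0.3,"delta_pos":[0.015,0.02,0.45],"rotation":[0,0,0]},{"grip":0.3,"delta_pos":[0.015,0.02,0.8],"rotation":[0,0,0]},{"grip":0.3,"delta_pos":[0.015,0.02,0.9],"rotation":[0,0,0]},{"grip":0.3,"delta_pos":[0.015,0.02,0.9],"rotation":[0,0,0]},{"grip":0.3,"delta_pos":[0.015,0.02,0.9],"rotation":[0,0,0]}]'
python3 -m creep '[{"grip":1,"delta_pos":[0,0,0],"rotation":[0,0,0]},{"grip":1,"delta_pos":[0,0,0],"rotation":[0,0,0]},{"grip":1,"delta_pos":[0,0,0],"rotation":[0,0,0]},{"grip":1,"delta_pos":[0,0,0],"rotation":[0,0,0]},{"grip":1,"delta_pos":[0,0,0],"rotation":[0,0,0]}]'
python3 -c "
from h import *
plan([(.589,.199,.12,-63.2),(.535,.0,.2,-30),(.5334,-.1208,.16,-2.2),(.5334,-.1208,.0975,-2.2)],start=(.589,.199,.027,-63.2))"
```

```text
clock: 23.5
tool_pos: [0.5902, 0.1973, 0.0311]
orientation: [-179.9, -0.0, -63.4]
force: [0.5, 0.7, 0.5]
opening: 0.0616
gripper_force: 0.0
clock: 24.0
tool_pos: [0.5894, 0.1974, 0.0301]
orientation: [-180.0, 0.0, -63.4]
force: [-0.8, 0.6, 4.7]
opening: 0.0314
gripper_force: 30.0
2 x [-0.0, 0.0, -0.93] [0.0, 0.0, 0.0]
--
2 x [0.511, 0.46, -0.267] [0.0, 0.0, -0.123]
2 x [0.413, 0.549, -0.267] [0.0, 0.0, -0.123]
2 x [0.3, 0.618, -0.267] [0.0, 0.0, -0.123]
--
2 x [0.295, 0.527, 0.2] [0.0, 0.0, -0.154]
2 x [0.16, 0.583, 0.2] [0.0, 0.0, -0.154]
--
2 x [0.0, -0.0, 0.625] [0.0, 0.0, 0.0]
--
```

```bash
python3 -m creep '[{"grip":1,"delta_pos":[0,0,-0.45],"rotation":[0,0,0]},{"grip":1,"delta_pos":[0,0,-0.93],"rotation":[0,0,0]},{"grip":1,"delta_pos":[0,0,-0.93],"rotation":[0,0,0]}]'
python3 -m creep '[{"grip":1,"delta_pos":[0.51,0.46,-0.27],"rotation":[0,0,-0.123]},{"grip":1,"delta_pos":[0.51,0.46,-0.27],"rotation":[0,0,-0.123]},{"grip":1,"delta_pos":[0.51,0.46,-0.27],"rotation":[0,0,-0.123]}]'>/dev/null
python3 -m creep '[{"grip":1,"delta_pos":[0.41,0.55,-0.27],"rotation":[0,0,-0.123]},{"grip":1,"delta_pos":[0.41,0.55,-0.27],"rotation":[0,0,-0.123]},{"grip":1,"delta_pos":[0.41,0.55,-0.27],"rotation":[0,0,-0.123]}]'>/dev/null
python3 -m creep '[{"grip":1,"delta_pos":[0.3,0.62,-0.27],"rotation":[0,0,-0.123]},{"grip":1,"delta_pos":[0.3,0.62,-0.27],"rotation":[0,0,-0.123]},{"grip":1,"delta_pos":[0.3,0.62,-0.27],"rotation":[0,0,-0.123]}]'>/dev/null
python3 -m creep '[{"grip":1,"delta_pos":[0.29,0.53,0.2],"rotation":[0,0,-0.154]},{"grip":1,"delta_pos":[0.29,0.53,0.2],"rotation":[0,0,-0.154]},{"grip":1,"delta_pos":[0.29,0.53,0.2],"rotation":[0,0,-0.154]}]'>/dev/null
python3 -m creep '[{"grip":1,"delta_pos":[0.16,0.58,0.2],"rotation":[0,0,-0.154]},{"grip":1,"delta_pos":[0.16,0.58,0.2],"rotation":[0,0,-0.154]},{"grip":1,"delta_pos":[0.16,0.58,0.2],"rotation":[0,0,-0.154]},{"grip":1,"delta_pos":[0.16,0.58,0.2],"rotation":[0,0,-0.154]}]'
python3 -c "
from h import *
plan([(.5334,-.1208,.100,-2.2)])"
```

```text
clock: 24.3
tool_pos: [0.5928, 0.1991, 0.1296]
orientation: [-179.4, -0.0, -63.3]
force: [0.0, 1.0, -0.2]
opening: 0.0315
gripper_force: 30.0
clock: 25.9
tool_pos: [0.5323, -0.1212, 0.1633]
orientation: [180.0, 0.0, -2.7]
force: [0.3, -0.2, 0.2]
opening: 0.031
gripper_force: 30.0
2 x [0.011, -0.005, 0.633] [0.0, 0.0, -0.005]
--
```

```bash
python3 -m creep '[{"grip":1,"delta_pos":[0.01,-0.005,0.35],"rotation":[0,0,-0.005]},{"grip":1,"delta_pos":[0.01,-0.005,0.5],"rotation":[0,0,-0.005]},{"grip":1,"delta_pos":[0.01,-0.005,0.5],"rotation":[0,0,-0.005]},{"grip":1,"delta_pos":[0.01,-0.005,0.5],"rotation":[0,0,-0.005]},{"grip":1,"delta_pos":[0.01,-0.005,0.5],"rotation":[0,0,-0.005]}]'
python3 -c "
from h import *
plan([(.5334,-.1208,.100,-2.2)])
s=snap('wrist');cv2.imwrite('x.png',s['color'][:,:,::-1]);rects(s,(8,60,90),(34,210,255),.092,300,9000)"
```

```text
clock: 26.4
tool_pos: [0.5339, -0.1209, 0.1149]
orientation: [-180.0, -0.1, -2.0]
force: [0.3, 0.1, -0.3]
opening: 0.0314
gripper_force: 30.0
1 x [-0.005, -0.001, 0.149] [-0.0, -0.001, 0.002]
--
541.5 -121.1 41.1 32.7 -1.9 [255. 235.]
```

```bash
python3 -m creep '[{"grip":1,"delta_pos":[-0.005,0,0.08],"rotation":[0,0,0]},{"grip":1,"delta_pos":[-0.005,0,0.13],"rotation":[0,0,0]},{"grip":1,"delta_pos":[-0.005,0,0.15],"rotation":[0,0,0]},{"grip":1,"delta_pos":[-0.005,0,0.15],"rotation":[0,0,0]}]'
python3 -m creep '[{"grip":0.55,"delta_pos":[0,0,0],"rotation":[0,0,0]},{"grip":0.55,"delta_pos":[0,0,0],"rotation":[0,0,0]},{"grip":0.55,"delta_pos":[0,0,0],"rotation":[0,0,0]}]'
python3 -m creep '[{"grip":0.55,"delta_pos":[0,0,-0.3],"rotation":[0,0,0]},{"grip":0.55,"delta_pos":[0,0,-0.75],"rotation":[0,0,0]},{"grip":0.3,"delta_pos":[0,0,-1],"rotation":[0,0,0]},{"grip":0.3,"delta_pos":[0,0,-1],"rotation":[0,0,0]}]'
python3 -c "
from h import *
s=snap('wrist');rects(s,(8,60,90),(34,210,255),.082,300,9000)
plan([(.47,.1,.2,-25),(.4125,.294,.12,-48.7)])
tags()"
```

```text
clock: 26.85
tool_pos: [0.5319, -0.1215, 0.099]
orientation: [180.0, 0.0, -2.0]
force: [-3.7, 3.1, 8.8]
opening: 0.0313
gripper_force: 30.0
clock: 27.15
tool_pos: [0.5322, -0.1216, 0.0983]
orientation: [180.0, 0.0, -2.0]
force: [-0.5, 0.1, -0.4]
opening: 0.0396
gripper_force: 0.0
clock: 27.55
tool_pos: [0.5345, -0.1217, 0.2026]
orientation: [-180.0, -0.4, -2.0]
force: [-0.3, 0.1, -0.2]
opening: 0.0502
gripper_force: 0.0
532.2 -121.4 56.0 31.9 -2.7 [256. 200.]
2 x [-0.236, -0.731, 0.0] [-0.0, -0.001, 0.085]
2 x [-0.332, -0.693, 0.001] [-0.0, -0.001, 0.085]
2 x [-0.421, -0.642, 0.001] [-0.0, -0.001, 0.085]
--
2 x [-0.447, -0.505, 0.267] [-0.0, -0.0, 0.088]
2 x [-0.512, -0.439, 0.267] [-0.0, -0.0, 0.088]
2 x [-0.568, -0.364, 0.267] [-0.0, -0.0, 0.088]
--
scene
589.6 300.0 60.3 32.9 63.7 [302. 301.]
414.0 293.8 56.3 38.2 -49.1 [359. 267.]
801.1 -49.2 96.2 20.6 87.3 [158. 239.]
376.0 54.1 53.2 48.8 -1.4 [311. 205.]
490.5 -196.6 66.5 46.4 -1.3 [233. 171.]
829.9 -514.3 156.7 111.8 -71.6 [ 95. 153.]
side
411.0 296.7 60.3 32.5 -48.2 [271. 323.]
587.8 302.4 57.5 36.8 63.4 [202. 292.]
746.0 313.7 75.6 44.9 -0.1 [145. 269.]
387.2 55.9 49.0 47.8 -1.7 [327. 255.]
567.6 -198.2 62.4 44.3 0.2 [306. 179.]
831.3 -517.9 139.6 102.0 -60.3 [277. 110.]
```

```bash
python3 -m creep '[{"grip":0.3,"delta_pos":[-0.24,-0.73,0],"rotation":[0,0,0.085]},{"grip":0.3,"delta_pos":[-0.24,-0.73,0],"rotation":[0,0,0.085]},{"grip":0.3,"delta_pos":[-0.24,-0.73,0],"rotation":[0,0,0.085]}]'>/dev/null
python3 -m creep '[{"grip":0.3,"delta_pos":[-0.33,-0.69,0],"rotation":[0,0,0.085]},{"grip":0.3,"delta_pos":[-0.33,-0.69,0],"rotation":[0,0,0.085]}]'>/dev/null
python3 -m creep '[{"grip":0.3,"delta_pos":[-0.42,-0.64,0],"rotation":[0,0,0.085]},{"grip":0.3,"delta_pos":[-0.42,-0.64,0],"rotation":[0,0,0.085]}]'>/dev/null
python3 -m creep '[{"grip":0.3,"delta_pos":[-0.45,-0.5,0.27],"rotation":[0,0,0.088]},{"grip":0.3,"delta_pos":[-0.45,-0.5,0.27],"rotation":[0,0,0.088]}]'>/dev/null
python3 -m creep '[{"grip":0.3,"delta_pos":[-0.51,-0.44,0.27],"rotation":[0,0,0.088]},{"grip":0.3,"delta_pos":[-0.51,-0.44,0.27],"rotation":[0,0,0.088]}]'>/dev/null
python3 -m creep '[{"grip":0.3,"delta_pos":[-0.57,-0.36,0.27],"rotation":[0,0,0.088]},{"grip":0.3,"delta_pos":[-0.57,-0.36,0.27],"rotation":[0,0,0.088]},{"grip":0.3,"delta_pos":[-0.57,-0.36,0.27],"rotation":[0,0,0.088]},{"grip":0.3,"delta_pos":[-0.57,-0.36,0.27],"rotation":[0,0,0.088]}]'
python3 -c "
from h import *
s=snap('wrist');rects(s,(8,60,110),(34,210,255),.013,300,9000)
plan([(.4125,.294,.026,-48.7)])"
```

```text
clock: 29.2
tool_pos: [0.41, 0.2923, 0.1162]
orientation: [179.8, -0.0, -48.6]
force: [0.4, 0.9, -0.1]
opening: 0.0615
gripper_force: 0.0
411.6 292.5 55.8 32.0 -48.6 [253. 202.]
586.1 298.5 57.7 33.7 64.0 [57. 47.]
2 x [-0.0, -0.031, 0.908] [0.001, -0.0, 0.0]
--
```

```bash
python3 -m creep '[{"grip":0.3,"delta_pos":[0.005,-0.02,0.45],"rotation":[0,0,0]},{"grip":0.3,"delta_pos":[0.005,-0.02,0.8],"rotation":[0,0,0]},{"grip":0.3,"delta_pos":[0.005,-0.02,0.91],"rotation":[0,0,0]},{"grip":0.3,"delta_pos":[0.005,-0.02,0.91],"rotation":[0,0,0]},{"grip":0.3,"delta_pos":[0.005,-0.02,0.91],"rotation":[0,0,0]}]'
python3 -m creep '[{"grip":1,"delta_pos":[0,0,0.02],"rotation":[0,0,0]},{"grip":1,"delta_pos":[0,0,0.02],"rotation":[0,0,0]},{"grip":1,"delta_pos":[0,0,0.02],"rotation":[0,0,0]},{"grip":1,"delta_pos":[0,0,0.02],"rotation":[0,0,0]},{"grip":1,"delta_pos":[0,0,0.02],"rotation":[0,0,0]}]'
python3 -c "
from h import *
plan([(.412,.293,.12,-48.7),(.45,.1,.2,-25),(.4684,-.1184,.16,-2.2)])"
```

```text
clock: 29.75
tool_pos: [0.4129, 0.2934, 0.0274]
orientation: [-180.0, -0.0, -48.7]
force: [0.6, 0.3, 0.5]
opening: 0.061
gripper_force: 0.0
clock: 30.25
tool_pos: [0.4126, 0.2938, 0.0253]
orientation: [-180.0, 0.0, -48.7]
force: [-0.9, -0.5, 5.5]
opening: 0.0315
gripper_force: 30.6
2 x [0.002, 0.009, -0.947] [-0.001, 0.0, 0.0]
--
2 x [0.567, 0.329, -0.267] [0.0, 0.0, -0.088]
2 x [0.516, 0.404, -0.267] [0.0, 0.0, -0.088]
2 x [0.456, 0.471, -0.267] [0.0, 0.0, -0.088]
--
2 x [0.363, 0.634, 0.133] [0.0, 0.0, -0.084]
2 x [0.276, 0.676, 0.133] [0.0, 0.0, -0.084]
2 x [0.184, 0.707, 0.133] [0.0, 0.0, -0.084]
--
```

```bash
python3 -m creep '[{"grip":1,"delta_pos":[0,0.01,-0.45],"rotation":[0,0,0]},{"grip":1,"delta_pos":[0,0.01,-0.95],"rotation":[0,0,0]},{"grip":1,"delta_pos":[0,0.01,-0.95],"rotation":[0,0,0]}]'
python3 -m creep '[{"grip":1,"delta_pos":[0.57,0.33,-0.27],"rotation":[0,0,-0.088]},{"grip":1,"delta_pos":[0.57,0.33,-0.27],"rotation":[0,0,-0.088]}]'>/dev/null
python3 -m creep '[{"grip":1,"delta_pos":[0.52,0.4,-0.27],"rotation":[0,0,-0.088]},{"grip":1,"delta_pos":[0.52,0.4,-0.27],"rotation":[0,0,-0.088]}]'>/dev/null
python3 -m creep '[{"grip":1,"delta_pos":[0.46,0.47,-0.27],"rotation":[0,0,-0.088]},{"grip":1,"delta_pos":[0.46,0.47,-0.27],"rotation":[0,0,-0.088]}]'>/dev/null
python3 -m creep '[{"grip":1,"delta_pos":[0.36,0.63,0.13],"rotation":[0,0,-0.084]},{"grip":1,"delta_pos":[0.36,0.63,0.13],"rotation":[0,0,-0.084]}]'>/dev/null
python3 -m creep '[{"grip":1,"delta_pos":[0.28,0.68,0.13],"rotation":[0,0,-0.084]},{"grip":1,"delta_pos":[0.28,0.68,0.13],"rotation":[0,0,-0.084]}]'>/dev/null
python3 -m creep '[{"grip":1,"delta_pos":[0.18,0.71,0.13],"rotation":[0,0,-0.084]},{"grip":1,"delta_pos":[0.18,0.71,0.13],"rotation":[0,0,-0.084]},{"grip":1,"delta_pos":[0.18,0.71,0.13],"rotation":[0,0,-0.084]},{"grip":1,"delta_pos":[0.18,0.71,0.13],"rotation":[0,0,-0.084]},{"grip":1,"delta_pos":[0.18,0.71,0.13],"rotation":[0,0,-0.084]}]'
python3 -c "
from h import *
plan([(.4684,-.1184,.115,-2.2)])
s=snap('wrist');print(pose()[0]);rects(s,(8,60,90),(34,210,255),.14,300,9000)"
```

```text
clock: 30.55
tool_pos: [0.4142, 0.2961, 0.1261]
orientation: [-179.4, 0.1, -48.6]
force: [-0.4, 1.1, 0.4]
opening: 0.0314
gripper_force: 30.0
clock: 32.05
tool_pos: [0.4689, -0.1184, 0.1619]
orientation: [-180.0, -0.0, -2.3]
force: [-0.0, -0.4, -0.1]
opening: 0.0315
gripper_force: 30.0
1 x [-0.006, 0.0, 0.469] [-0.0, -0.0, -0.001]
--
[ 0.46899668 -0.11814447  0.16192523]
475.9 -118.9 38.1 33.4 -1.3 [257. 237.]
535.2 -121.4 40.5 23.2 -1.9 [257. 122.]
```

```bash
python3 -m creep '[{"grip":1,"delta_pos":[-0.005,0,0.35],"rotation":[0,0,0]},{"grip":1,"delta_pos":[-0.005,0,0.47],"rotation":[0,0,0]},{"grip":1,"delta_pos":[-0.005,0,0.47],"rotation":[0,0,0]},{"grip":1,"delta_pos":[-0.005,0,0.47],"rotation":[0,0,0]}]'
python3 -m creep '[{"grip":1,"delta_pos":[0,0,0.1],"rotation":[0,0,0]},{"grip":1,"delta_pos":[0,0,0.16],"rotation":[0,0,0]},{"grip":1,"delta_pos":[0,0,0.195],"rotation":[0,0,0]},{"grip":1,"delta_pos":[0,0,0.195],"rotation":[0,0,0]}]'
python3 -m creep '[{"grip":0.55,"delta_pos":[0,0,0],"rotation":[0,0,0]},{"grip":0.55,"delta_pos":[0,0,0],"rotation":[0,0,0]},{"grip":0.55,"delta_pos":[0,0,0],"rotation":[0,0,0]}]'
python3 -m creep '[{"grip":0.55,"delta_pos":[0,0,-0.3],"rotation":[0,0,0]},{"grip":0.55,"delta_pos":[0,0,-0.75],"rotation":[0,0,0]},{"grip":0.3,"delta_pos":[0,0,-1],"rotation":[0,0,0]},{"grip":0.3,"delta_pos":[0,0,-1],"rotation":[0,0,0]}]'
python3 -c "
from h import *
s=snap('wrist');rects(s,(8,60,90),(34,210,255),.082,300,9000)
plan([(.53,.12,.2,30),(.588,.2995,.12,64)])
tags()"
```

```text
clock: 32.5
tool_pos: [0.4688, -0.1181, 0.1151]
orientation: [180.0, -0.0, -2.2]
force: [0.3, 0.8, 0.6]
opening: 0.0314
gripper_force: 30.0
clock: 32.9
tool_pos: [0.4682, -0.1188, 0.0947]
orientation: [180.0, 0.0, -2.3]
force: [-0.4, 0.2, -0.0]
opening: 0.0314
gripper_force: 30.0
clock: 33.2
tool_pos: [0.4684, -0.1188, 0.0952]
orientation: [-180.0, -0.0, -2.3]
force: [-0.6, 0.8, -0.2]
opening: 0.039
gripper_force: 0.0
clock: 33.6
tool_pos: [0.4706, -0.1188, 0.1992]
orientation: [-180.0, -0.4, -2.2]
force: [-0.6, 0.4, 0.3]
opening: 0.0501
gripper_force: 0.0
468.6 -118.8 55.4 31.8 -2.5 [256. 201.]
531.8 -121.4 55.1 31.8 -1.4 [257. 122.]
2 x [0.171, -0.803, -0.009] [0.0, -0.001, -0.119]
2 x [0.317, -0.757, -0.009] [0.0, -0.001, -0.119]
2 x [0.453, -0.684, -0.009] [0.0, -0.001, -0.119]
--
2 x [0.467, -0.422, 0.267] [0.0, 0.0, -0.126]
2 x [0.54, -0.322, 0.267] [0.0, 0.0, -0.126]
2 x [0.593, -0.209, 0.267] [0.0, 0.0, -0.126]
--
scene
589.6 300.0 60.3 32.9 63.7 [302. 301.]
800.8 -49.1 96.2 20.2 87.0 [158. 239.]
377.2 54.2 54.6 49.7 -2.6 [310. 205.]
455.5 -195.8 136.2 46.7 -2.1 [242. 168.]
829.9 -514.3 156.7 111.8 -71.6 [ 95. 153.]
-424.5 -790.4 541.2 370.6 -10.1 [321.  56.]
side
587.8 302.3 57.4 36.8 63.4 [202. 292.]
746.0 313.7 75.6 44.9 -0.1 [145. 269.]
387.4 56.0 48.8 47.8 -0.8 [327. 255.]
532.6 -195.8 132.1 44.2 -2.3 [317. 183.]
829.7 -518.8 139.6 105.6 -60.3 [278. 110.]
```

Two tags are in place and measured within 1.5 mm of their nests. Next, tag A.

```bash
python3 -m creep '[{"grip":0.3,"delta_pos":[0.17,-0.8,0],"rotation":[0,0,-0.119]},{"grip":0.3,"delta_pos":[0.17,-0.8,0],"rotation":[0,0,-0.119]},{"grip":0.3,"delta_pos":[0.17,-0.8,0],"rotation":[0,0,-0.119]}]'>/dev/null
python3 -m creep '[{"grip":0.3,"delta_pos":[0.32,-0.76,0],"rotation":[0,0,-0.119]},{"grip":0.3,"delta_pos":[0.32,-0.76,0],"rotation":[0,0,-0.119]}]'>/dev/null
python3 -m creep '[{"grip":0.3,"delta_pos":[0.45,-0.68,0],"rotation":[0,0,-0.119]},{"grip":0.3,"delta_pos":[0.45,-0.68,0],"rotation":[0,0,-0.119]}]'>/dev/null
python3 -m creep '[{"grip":0.3,"delta_pos":[0.47,-0.42,0.27],"rotation":[0,0,-0.126]},{"grip":0.3,"delta_pos":[0.47,-0.42,0.27],"rotation":[0,0,-0.126]}]'>/dev/null
python3 -m creep '[{"grip":0.3,"delta_pos":[0.54,-0.32,0.27],"rotation":[0,0,-0.126]},{"grip":0.3,"delta_pos":[0.54,-0.32,0.27],"rotation":[0,0,-0.126]}]'>/dev/null
python3 -m creep '[{"grip":0.3,"delta_pos":[0.59,-0.21,0.27],"rotation":[0,0,-0.126]},{"grip":0.3,"delta_pos":[0.59,-0.21,0.27],"rotation":[0,0,-0.126]},{"grip":0.3,"delta_pos":[0.59,-0.21,0.27],"rotation":[0,0,-0.126]},{"grip":0.3,"delta_pos":[0.59,-0.21,0.27],"rotation":[0,0,-0.126]}]'
python3 -c "
from h import *
s=snap('wrist');rects(s,(8,60,110),(34,210,255),.013,300,9000)
plan([(.588,.2997,.0265,63.8)])"
```

```text
clock: 35.25
tool_pos: [0.587, 0.2976, 0.1125]
orientation: [-179.9, 0.2, 63.8]
force: [-0.0, -0.6, -0.2]
opening: 0.0616
gripper_force: 0.0
601.9 159.5 300.3 15.7 -26.1 [342. 334.]
588.6 299.7 56.5 31.9 63.9 [257. 201.]
746.1 311.0 74.9 43.6 -0.5 [454.  92.]
2 x [0.026, -0.003, 0.868] [-0.0, 0.001, -0.0]
--
```

```bash
python3 -m creep '[{"grip":0.3,"delta_pos":[0.025,0,0.45],"rotation":[0,0,0]},{"grip":0.3,"delta_pos":[0.025,0,0.75],"rotation":[0,0,0]},{"grip":0.3,"delta_pos":[0.025,0,0.87],"rotation":[0,0,0]},{"grip":0.3,"delta_pos":[0.025,0,0.87],"rotation":[0,0,0]},{"grip":0.3,"delta_pos":[0.025,0,0.87],"rotation":[0,0,0]}]'
python3 -m creep '[{"grip":1,"delta_pos":[0,0,0.015],"rotation":[0,0,0]},{"grip":1,"delta_pos":[0,0,0.015],"rotation":[0,0,0]},{"grip":1,"delta_pos":[0,0,0.015],"rotation":[0,0,0]},{"grip":1,"delta_pos":[0,0,0.015],"rotation":[0,0,0]},{"grip":1,"delta_pos":[0,0,0.015],"rotation":[0,0,0]}]'
python3 -c "
from h import *
plan([(.588,.2997,.12,63.8),(.55,.1,.2,35),(.5311,-.1808,.17,-2.2)])"
```

```text
clock: 35.8
tool_pos: [0.5894, 0.3003, 0.0283]
orientation: [180.0, -0.1, 63.8]
force: [-0.5, 0.2, 0.8]
opening: 0.0609
gripper_force: 0.0
clock: 36.3
tool_pos: [0.5889, 0.3008, 0.0257]
orientation: [180.0, -0.0, 63.9]
force: [-1.0, -0.3, 0.8]
opening: 0.0315
gripper_force: 30.0
2 x [-0.014, -0.003, -0.943] [0.0, -0.0, 0.001]
--
2 x [-0.653, 0.18, -0.267] [0.0, -0.0, 0.107]
2 x [-0.614, 0.287, -0.267] [0.0, -0.0, 0.107]
2 x [-0.558, 0.385, -0.267] [0.0, -0.0, 0.107]
--
2 x [-0.588, 0.731, 0.1] [-0.0, -0.0, 0.138]
2 x [-0.418, 0.84, 0.1] [-0.0, -0.0, 0.138]
2 x [-0.228, 0.91, 0.1] [-0.0, -0.0, 0.138]
--
```

```bash
python3 -m creep '[{"grip":1,"delta_pos":[-0.01,0,-0.45],"rotation":[0,0,0]},{"grip":1,"delta_pos":[-0.01,0,-0.94],"rotation":[0,0,0]},{"grip":1,"delta_pos":[-0.01,0,-0.94],"rotation":[0,0,0]}]'
python3 -m creep '[{"grip":1,"delta_pos":[-0.65,0.18,-0.27],"rotation":[0,0,0.107]},{"grip":1,"delta_pos":[-0.65,0.18,-0.27],"rotation":[0,0,0.107]}]'>/dev/null
python3 -m creep '[{"grip":1,"delta_pos":[-0.61,0.29,-0.27],"rotation":[0,0,0.107]},{"grip":1,"delta_pos":[-0.61,0.29,-0.27],"rotation":[0,0,0.107]}]'>/dev/null
python3 -m creep '[{"grip":1,"delta_pos":[-0.56,0.38,-0.27],"rotation":[0,0,0.107]},{"grip":1,"delta_pos":[-0.56,0.38,-0.27],"rotation":[0,0,0.107]}]'>/dev/null
python3 -m creep '[{"grip":1,"delta_pos":[-0.59,0.73,0.1],"rotation":[0,0,0.138]},{"grip":1,"delta_pos":[-0.59,0.73,0.1],"rotation":[0,0,0.138]},{"grip":1,"delta_pos":[-0.59,0.73,0.1],"rotation":[0,0,0.138]}]'>/dev/null
python3 -m creep '[{"grip":1,"delta_pos":[-0.42,0.84,0.1],"rotation":[0,0,0.138]},{"grip":1,"delta_pos":[-0.42,0.84,0.1],"rotation":[0,0,0.138]},{"grip":1,"delta_pos":[-0.42,0.84,0.1],"rotation":[0,0,0.138]}]'>/dev/null
python3 -m creep '[{"grip":1,"delta_pos":[-0.22,0.9,0.1],"rotation":[0,0,0.138]},{"grip":1,"delta_pos":[-0.22,0.9,0.1],"rotation":[0,0,0.138]},{"grip":1,"delta_pos":[-0.22,0.9,0.1],"rotation":[0,0,0.138]},{"grip":1,"delta_pos":[-0.22,0.9,0.1],"rotation":[0,0,0.138]},{"grip":1,"delta_pos":[-0.22,0.9,0.1],"rotation":[0,0,0.138]}]'
python3 -c "
from h import *
plan([(.5311,-.1808,.115,-2.2)])
s=snap('wrist');print(pose()[0]);rects(s,(8,60,90),(34,210,255),.157,300,9000)"
```

```text
clock: 36.6
tool_pos: [0.5919, 0.3023, 0.1272]
orientation: [179.7, -0.6, 64.0]
force: [1.6, 1.2, 0.3]
opening: 0.0319
gripper_force: 30.0
clock: 38.3
tool_pos: [0.5322, -0.1784, 0.1706]
orientation: [-180.0, -0.0, -2.1]
force: [-0.4, -0.4, 0.4]
opening: 0.0318
gripper_force: 30.0
2 x [-0.011, 0.024, 0.556] [-0.0, -0.0, 0.001]
--
[ 0.53231438 -0.17817227  0.17066609]
492.3 -53.8 16.8 15.8 87.9 [ 34. 329.]
504.2 -177.4 31.4 4.4 87.9 [256. 303.]
542.3 -178.9 35.7 31.5 -2.1 [256. 237.]
558.9 -142.1 35.5 22.0 -1.3 [180. 207.]
```

```bash
python3 -m creep '[{"grip":1,"delta_pos":[-0.015,0.025,0.3],"rotation":[0,0,0]},{"grip":1,"delta_pos":[-0.015,0.025,0.55],"rotation":[0,0,0]},{"grip":1,"delta_pos":[-0.015,0.025,0.55],"rotation":[0,0,0]},{"grip":1,"delta_pos":[-0.015,0.025,0.55],"rotation":[0,0,0]}]'
python3 -m creep '[{"grip":1,"delta_pos":[0,0,0.1],"rotation":[0,0,0]},{"grip":1,"delta_pos":[0,0,0.16],"rotation":[0,0,0]},{"grip":1,"delta_pos":[0,0,0.195],"rotation":[0,0,0]},{"grip":1,"delta_pos":[0,0,0.195],"rotation":[0,0,0]}]'
python3 -m creep '[{"grip":0.57,"delta_pos":[0,0,0],"rotation":[0,0,0]},{"grip":0.57,"delta_pos":[0,0,0],"rotation":[0,0,0]},{"grip":0.57,"delta_pos":[0,0,0],"rotation":[0,0,0]}]'
python3 -m creep '[{"grip":0.57,"delta_pos":[0,0,-0.3],"rotation":[0,0,0]},{"grip":0.57,"delta_pos":[0,0,-0.75],"rotation":[0,0,0]},{"grip":0.3,"delta_pos":[0,0,-1],"rotation":[0,0,0]},{"grip":0.3,"delta_pos":[0,0,-1],"rotation":[0,0,0]}]'
python3 -c "
from h import *
s=snap('wrist');rects(s,(8,60,90),(34,210,255),.082,300,9000)
plan([(.5061,-.0,.2,-92.2),(.5061,.0002,.098,-92.2)])"
```

```text
clock: 38.75
tool_pos: [0.5308, -0.1808, 0.1161]
orientation: [180.0, 0.0, -2.1]
force: [-0.4, -0.2, 0.4]
opening: 0.0317
gripper_force: 30.0
clock: 39.15
tool_pos: [0.5306, -0.1815, 0.0959]
orientation: [180.0, -0.0, -2.3]
force: [1.2, -0.0, -0.5]
opening: 0.0313
gripper_force: 30.0
clock: 39.45
tool_pos: [0.5303, -0.1816, 0.0963]
orientation: [-180.0, -0.0, -2.3]
force: [-0.5, 0.4, -0.3]
opening: 0.0374
gripper_force: 0.0
clock: 39.85
tool_pos: [0.5325, -0.1819, 0.2006]
orientation: [180.0, -0.4, -2.2]
force: [0.1, 0.6, -0.0]
opening: 0.048
gripper_force: 0.0
529.0 -181.5 55.0 31.9 -2.2 [256. 202.]
532.9 -121.7 56.5 32.2 -1.8 [184. 201.]
4 x [-0.108, -0.602, -0.006] [-0.001, -0.001, 0.333]
4 x [-0.394, -0.467, -0.007] [-0.001, -0.001, 0.333]
4 x [-0.575, -0.208, -0.007] [-0.001, -0.001, 0.333]
--
2 x [-0.001, 0.0, 0.51] [0.0, 0.0, 0.0]
2 x [-0.001, 0.0, 0.51] [0.0, 0.0, 0.0]
--
```

```bash
python3 -m creep '[{"grip":0.3,"delta_pos":[-0.11,-0.6,0],"rotation":[0,0,0.333]},{"grip":0.3,"delta_pos":[-0.11,-0.6,0],"rotation":[0,0,0.333]},{"grip":0.3,"delta_pos":[-0.11,-0.6,0],"rotation":[0,0,0.333]},{"grip":0.3,"delta_pos":[-0.11,-0.6,0],"rotation":[0,0,0.333]}]'>/dev/null
python3 -m creep '[{"grip":0.3,"delta_pos":[-0.4,-0.47,0],"rotation":[0,0,0.333]},{"grip":0.3,"delta_pos":[-0.4,-0.47,0],"rotation":[0,0,0.333]},{"grip":0.3,"delta_pos":[-0.4,-0.47,0],"rotation":[0,0,0.333]},{"grip":0.3,"delta_pos":[-0.4,-0.47,0],"rotation":[0,0,0.333]}]'>/dev/null
python3 -m creep '[{"grip":0.3,"delta_pos":[-0.58,-0.2,0],"rotation":[0,0,0.333]},{"grip":0.3,"delta_pos":[-0.58,-0.2,0],"rotation":[0,0,0.333]},{"grip":0.3,"delta_pos":[-0.58,-0.2,0],"rotation":[0,0,0.333]},{"grip":0.3,"delta_pos":[-0.58,-0.2,0],"rotation":[0,0,0.333]},{"grip":0.3,"delta_pos":[-0.58,-0.2,0],"rotation":[0,0,0.333]}]'
python3 -c "
from h import *
plan([(.5061,.0002,.098,-92.2)])
s=snap('wrist');rects(s,(8,60,90),(34,210,255),.082,300,9000);stops(s,(100,0,400,230))"
```

```text
clock: 41.2
tool_pos: [0.5028, 0.0006, 0.195]
orientation: [179.9, -0.0, -92.2]
force: [0.2, 0.3, 0.0]
opening: 0.0612
gripper_force: 0.0
2 x [0.002, -0.034, 0.97] [0.001, -0.0, -0.0]
--
404.3 35.5 37.6 29.1 -2.2 [373. 233.]
467.8 -117.8 55.1 32.2 -2.2 [298.  38.]
531.4 -120.9 55.4 32.2 -2.2 [208.  38.]
[158, 7, 21, 16, 168] [ 0.5593 -0.1405]
[236, 7, 32, 9, 214] [ 0.5    -0.1383]
[325, 7, 22, 9, 152] [ 0.4403 -0.1363]
[159, 25, 9, 34, 237] [ 0.5648 -0.1211]
[249, 25, 6, 34, 152] [ 0.5007 -0.1194]
[336, 25, 9, 34, 243] [ 0.4367 -0.1163]
[232, 32, 11, 11, 98] [ 0.5109 -0.1218]
[322, 33, 12, 12, 101] [ 0.4458 -0.1187]
[180, 61, 27, 3, 78] [ 0.5444 -0.1065]
[289, 61, 34, 3, 91] [ 0.4618 -0.1034]
[146, 64, 16, 6, 64] [ 0.5723 -0.105 ]
[342, 64, 13, 6, 48] [ 0.4309 -0.0996]
[164, 70, 18, 6, 106] [ 0.5601 -0.0999]
[238, 70, 28, 6, 149] [ 0.502  -0.0979]
[322, 70, 19, 5, 87] [ 0.4426 -0.0958]
[379, 106, 21, 60, 250] [ 0.3976 -0.0499]
```

```bash
python3 -m creep '[{"grip":0.3,"delta_pos":[0,-0.03,0.4],"rotation":[0,0,0]},{"grip":0.3,"delta_pos":[0,-0.03,0.8],"rotation":[0,0,0]},{"grip":0.3,"delta_pos":[0,-0.03,0.97],"rotation":[0,0,0]},{"grip":0.3,"delta_pos":[0,-0.03,0.97],"rotation":[0,0,0]},{"grip":0.3,"delta_pos":[0,-0.03,0.97],"rotation":[0,0,0]}]'
python3 -m creep '[{"grip":1,"delta_pos":[0,0,0],"rotation":[0,0,0]},{"grip":1,"delta_pos":[0,0,0],"rotation":[0,0,0]},{"grip":1,"delta_pos":[0,0,0],"rotation":[0,0,0]},{"grip":1,"delta_pos":[0,0,0],"rotation":[0,0,0]},{"grip":1,"delta_pos":[0,0,0],"rotation":[0,0,0]}]'>/dev/null
python3 -m creep '[{"grip":1,"delta_pos":[0,0,0],"rotation":[0,0,0]},{"grip":1,"delta_pos":[0,0,0],"rotation":[0,0,0]},{"grip":1,"delta_pos":[0,0,0],"rotation":[0,0,0]}]'
python3 -m creep '[{"grip":1,"delta_pos":[0.2,0,0],"rotation":[0,0,0]},{"grip":1,"delta_pos":[0.4,0,0],"rotation":[0,0,0]},{"grip":1,"delta_pos":[0.6,0,0],"rotation":[0,0,0]},{"grip":1,"delta_pos":[0.7,0,0],"rotation":[0,0,0]},{"grip":1,"delta_pos":[0.7,0,0],"rotation":[0,0,0]}]'
python3 -c "
from h import *
s=snap('wrist');cv2.imwrite('x.png',s['color'][:,:,::-1]);stops(s,(100,0,400,230))
plan([(.4971,-.2346,.098,-92.2)])"
```

```text
clock: 41.75
tool_pos: [0.5067, 0.0002, 0.0992]
orientation: [180.0, -0.0, -92.1]
force: [0.5, 0.2, 1.2]
opening: 0.061
gripper_force: 0.0
clock: 42.55
tool_pos: [0.5065, 0.0005, 0.0991]
orientation: [180.0, 0.0, -92.2]
force: [-0.8, 0.4, 1.9]
opening: 0.0138
gripper_force: 30.0
clock: 43.05
tool_pos: [0.5039, -0.0706, 0.0991]
orientation: [180.0, -0.0, -92.2]
force: [0.5, -4.0, 0.6]
opening: 0.014
gripper_force: 30.0
[226, 0, 15, 7, 83] [ 0.5087 -0.1896]
[252, 0, 9, 32, 287] [ 0.4989 -0.1841]
[376, 0, 17, 8, 104] [ 0.443  -0.1869]
[396, 0, 4, 32, 77] [ 0.4361 -0.1802]
[111, 48, 33, 11, 346] [ 0.5581 -0.1711]
[369, 48, 31, 11, 329] [ 0.4411 -0.1666]
[119, 65, 105, 2, 207] [ 0.5384 -0.1651]
[289, 65, 105, 2, 206] [ 0.4611 -0.1621]
[244, 224, 26, 6, 142] [ 0.5026 -0.0843]
2 x [0.823, 0.002, 0.006] [0.0, -0.0, -0.0]
2 x [0.823, 0.002, 0.006] [0.0, -0.0, -0.0]
--
```

```bash
python3 -m creep '[{"grip":1,"delta_pos":[0.1,0,0],"rotation":[0,0,0]},{"grip":1,"delta_pos":[0.2,0,0],"rotation":[0,0,0]},{"grip":1,"delta_pos":[0.3,0,0],"rotation":[0,0,0]},{"grip":1,"delta_pos":[0.4,0,0],"rotation":[0,0,0]},{"grip":1,"delta_pos":[0.4,0,0],"rotation":[0,0,0]}]'
python3 -m creep '[{"grip":1,"delta_pos":[0.1,0,0],"rotation":[0,0,0]},{"grip":1,"delta_pos":[0.2,0,0],"rotation":[0,0,0]},{"grip":1,"delta_pos":[0.3,0,0],"rotation":[0,0,0]},{"grip":1,"delta_pos":[0.4,0,0],"rotation":[0,0,0]},{"grip":1,"delta_pos":[0.4,0,0],"rotation":[0,0,0]}]'
python3 -m creep '[{"grip":1,"delta_pos":[0.1,0,0],"rotation":[0,0,0]},{"grip":1,"delta_pos":[0.2,0,0],"rotation":[0,0,0]},{"grip":1,"delta_pos":[0.3,0,0],"rotation":[0,0,0]},{"grip":1,"delta_pos":[0.3,0,0],"rotation":[0,0,0]}]'
python3 -c "
from h import *
print(ctrl.get_obs()['moment'])"
```

```text
clock: 43.6
tool_pos: [0.5023, -0.111, 0.0991]
orientation: [180.0, -0.0, -92.2]
force: [1.0, -4.4, -0.3]
opening: 0.0141
gripper_force: 30.0
clock: 44.1
tool_pos: [0.5008, -0.1506, 0.0991]
orientation: [180.0, -0.0, -92.2]
force: [0.3, -4.6, 0.9]
opening: 0.0134
gripper_force: 30.0
clock: 44.5
tool_pos: [0.4997, -0.1802, 0.0991]
orientation: [180.0, -0.0, -92.2]
force: [1.5, -4.5, 0.4]
opening: 0.0138
gripper_force: 30.0
[-1.41548544 -0.1961016   0.07027099]
```

```bash
python3 -m creep '[{"grip":1,"delta_pos":[0.1,0,0],"rotation":[0,0,0]},{"grip":1,"delta_pos":[0.2,0,0],"rotation":[0,0,0]},{"grip":1,"delta_pos":[0.3,0,0],"rotation":[0,0,0]},{"grip":1,"delta_pos":[0.4,0,0],"rotation":[0,0,0]},{"grip":1,"delta_pos":[0.4,0,0],"rotation":[0,0,0]}]'
python3 -m creep '[{"grip":1,"delta_pos":[0.04,0,0],"rotation":[0,0,0]},{"grip":1,"delta_pos":[0.08,0,0],"rotation":[0,0,0]},{"grip":1,"delta_pos":[0.11,0,0],"rotation":[0,0,0]},{"grip":1,"delta_pos":[0.11,0,0],"rotation":[0,0,0]}]'
python3 -m creep '[{"grip":1,"delta_pos":[0.015,0,0],"rotation":[0,0,0]},{"grip":1,"delta_pos":[0.02,0,0],"rotation":[0,0,0]}]'
python3 -m creep '[{"grip":1,"delta_pos":[0.015,0,0],"rotation":[0,0,0]},{"grip":1,"delta_pos":[0.02,0,0],"rotation":[0,0,0]}]'
```

```text
clock: 45.0
tool_pos: [0.4982, -0.2199, 0.0991]
orientation: [180.0, -0.0, -92.2]
force: [0.5, -3.6, 0.9]
opening: 0.0136
gripper_force: 30.0
clock: 45.4
tool_pos: [0.4979, -0.2298, 0.0991]
orientation: [-180.0, 0.0, -92.2]
force: [-0.5, 3.9, 4.3]
opening: 0.0138
gripper_force: 30.0
clock: 45.6
tool_pos: [0.4978, -0.2315, 0.0991]
orientation: [-180.0, 0.0, -92.2]
force: [0.8, 7.4, 4.8]
opening: 0.0136
gripper_force: 30.0
clock: 45.8
tool_pos: [0.4978, -0.2335, 0.0991]
orientation: [-180.0, 0.0, -92.2]
force: [-0.1, 7.1, 4.7]
opening: 0.0138
gripper_force: 30.0
```

```bash
python3 -m creep '[{"grip":1,"delta_pos":[0.01,0,0],"rotation":[0,0,0]},{"grip":1,"delta_pos":[0.02,0,0],"rotation":[0,0,0]}]'
python3 -m creep '[{"grip":1,"delta_pos":[0.01,0,0],"rotation":[0,0,0]},{"grip":1,"delta_pos":[0.02,0,0],"rotation":[0,0,0]}]'
python3 -c "
from h import *
s=snap('wrist','w6.png')"
```

```text
clock: 46.0
tool_pos: [0.4977, -0.2354, 0.0991]
orientation: [-180.0, 0.0, -92.2]
force: [0.7, 6.7, 4.0]
opening: 0.0136
gripper_force: 30.0
clock: 46.2
tool_pos: [0.4976, -0.2374, 0.0991]
orientation: [-180.0, 0.0, -92.2]
force: [0.1, 7.2, 4.7]
opening: 0.0139
gripper_force: 30.0
```

View pics/w6.png

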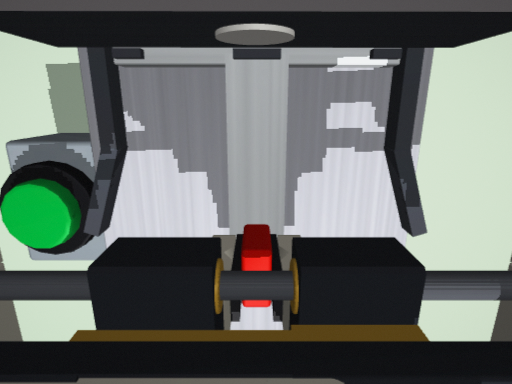

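The plate's rear edge is at row 65, under the head, with the rails either side and their ends at (100,232) and (415,232). I'll compare these with the tab to see whether the pallet is home.

```bash
python3 -c "
from h import *
s=load('wrist')
for z in(.06,.074):print('rail ends',ray(s,(97,232),z),ray(s,(417,232),z))
print('rear edge',ray(s,(175,65),.072),ray(s,(340,65),.072))
print('tab',ray(s,(257,225),.106),ray(s,(257,305),.106))
g=s['color'].astype(int).sum(2);print(g[56:76,175],g[56:76,320])
hsv=cv2.cvtColor(s['color'],cv2.COLOR_RGB2HSV)
m=cv2.inRange(hsv,(50,150,60),(70,255,255))
for k in cv2.findContours(m,cv2.RETR_EXTERNAL,cv2.CHAIN_APPROX_NONE)[0]:
  if cv2.contourArea(k)>100: print('btn',cv2.minAreaRect(k),ray(s,cv2.minAreaRect(k)[0],.072))
print(proj(s,(.4913,-.3845,0.06)), (-s['R'].T@s['t']))
"
```

```text
rail ends [ 0.5905699  -0.24437016  0.06      ] [ 0.40199489 -0.23741312  0.06      ]
rail ends [ 0.58285087 -0.24993997  0.074     ] [ 0.40935917 -0.24353939  0.074     ]
rear edge [ 0.53185035 -0.33250793  0.072     ] [ 0.4537574  -0.32961749  0.072     ]
tab [ 0.49557325 -0.26336125  0.106     ] [ 0.49702003 -0.22336969  0.106     ]
[471 473 476 475 477 481 475 406 308 222 234 304 361 358 360 359 361 362
 363 362] [492 492 492 498 495 498 493 439 337 227 234 284 371 372 371 372 375 374
 371 374]
btn ((40.649993896484375, 213.94998168945312), (70.51878356933594, 75.8946533203125), 71.56504821777344) [ 0.61249696 -0.26070753  0.072     ]
[256.51423188 -56.57010495] [ 0.49406483 -0.31400527  0.23503132]
```

```bash
python3 -m creep '[{"grip":1,"delta_pos":[0.01,0,0],"rotation":[0,0,0]},{"grip":1,"delta_pos":[0.02,0,0],"rotation":[0,0,0]},{"grip":1,"delta_pos":[0.02,0,0],"rotation":[0,0,0]}]'
python3 -c "
from h import *
s0=load('wrist');c0=np.array([.4976,-.2374])
s=snap('wrist')
def red(im):
  m=cv2.inRange(cv2.cvtColor(im,cv2.COLOR_RGB2HSV),(0,150,60),(8,255,255));n,l,st,ce=cv2.connectedComponentsWithStats(m);i=1+st[1:,4].argmax();return st[i]
print(red(cv2.imread('pics/w5.png')[:,:,::-1]),red(cv2.imread('pics/w6.png')[:,:,::-1]),red(s['color']),red(cv2.imread('x.png')[:,:,::-1]))
g=s['color'].astype(int).sum(2);print(g[56:76,175])
"
```

```text
clock: 46.55
tool_pos: [0.4976, -0.2381, 0.0991]
orientation: [-180.0, 0.1, -92.2]
force: [-1.1, 16.0, 8.1]
opening: 0.0135
gripper_force: 30.0
[ 234  220   30   51 1393] [ 241  225   31   46 1323] [ 241  225   31   46 1321] [ 241  224   31   47 1336]
[471 474 476 476 477 481 474 413 319 219 238 304 359 359 360 360 356 361
 361 362]
```

The force rose to 16 N and the tool stalled with the tab not slipping, so the pallet is against the stop. I'll let go, back straight out, rise, and go to the button.

```bash
python3 -m creep '[{"grip":0.6,"delta_pos":[0,0,0],"rotation":[0,0,0]},{"grip":0.5,"delta_pos":[0,0,0],"rotation":[0,0,0]},{"grip":0.5,"delta_pos":[0,0,0],"rotation":[0,0,0]},{"grip":0.5,"delta_pos":[0,0,0],"rotation":[0,0,0]}]'
python3 -m creep '[{"grip":0.5,"delta_pos":[-0.3,0,0],"rotation":[0,0,0]},{"grip":0.5,"delta_pos":[-0.6,0,0],"rotation":[0,0,0]},{"grip":0.5,"delta_pos":[-0.6,0,-0.5],"rotation":[0,0,0]},{"grip":1,"delta_pos":[-0.6,0,-0.6],"rotation":[0,0,0]},{"grip":1,"delta_pos":[-0.6,0,-0.6],"rotation":[0,0,0]}]'
python3 -c "
from h import *
plan([(.62,-.18,.155,-92.2),(.617,-.255,.125,-92.2)])
s=snap('wrist');stops(s,(100,0,400,230))"
```

```text
clock: 47.0
tool_pos: [0.4971, -0.2405, 0.0988]
orientation: [180.0, -0.0, -92.2]
force: [0.6, 0.6, -0.3]
opening: 0.0398
gripper_force: 0.0
clock: 47.5
tool_pos: [0.5013, -0.1805, 0.1615]
orientation: [-179.7, -0.0, -92.1]
force: [-0.5, 0.5, -0.7]
opening: 0.0329
gripper_force: 0.0
2 x [-0.025, -0.593, 0.036] [-0.002, -0.0, 0.0]
2 x [-0.025, -0.593, 0.034] [-0.002, -0.0, 0.0]
--
2 x [0.751, 0.001, 0.3] [0.0, 0.0, 0.0]
--
```

```bash
python3 -m creep '[{"grip":1,"delta_pos":[-0.02,-0.6,0.04],"rotation":[0,0,0]},{"grip":1,"delta_pos":[-0.02,-0.6,0.04],"rotation":[0,0,0]},{"grip":1,"delta_pos":[-0.02,-0.6,0.04],"rotation":[0,0,0]}]'>/dev/null
python3 -m creep '[{"grip":1,"delta_pos":[-0.02,-0.59,0.04],"rotation":[0,0,0]},{"grip":1,"delta_pos":[-0.02,-0.59,0.04],"rotation":[0,0,0]},{"grip":1,"delta_pos":[-0.02,-0.59,0.04],"rotation":[0,0,0]}]'
python3 -m creep '[{"grip":1,"delta_pos":[0.4,0,0.2],"rotation":[0,0,0]},{"grip":1,"delta_pos":[0.75,0,0.3],"rotation":[0,0,0]},{"grip":1,"delta_pos":[0.75,0,0.4],"rotation":[0,0,0]},{"grip":1,"delta_pos":[0.75,0,0.4],"rotation":[0,0,0]},{"grip":1,"delta_pos":[0.75,0,0.4],"rotation":[0,0,0]}]'
python3 -c "
from h import *
go((.617,-.255,.098),-92.2)
for n in('scene','side'):
    s=snap(n)
s=snap('wrist')
hsv=cv2.cvtColor(s['color'],cv2.COLOR_RGB2HSV)
m=cv2.inRange(hsv,(50,150,60),(70,255,255))
for k in cv2.findContours(m,cv2.RETR_EXTERNAL,cv2.CHAIN_APPROX_NONE)[0]:
  if cv2.contourArea(k)>100: print('btn',cv2.minAreaRect(k),ray(s,cv2.minAreaRect(k)[0],.072))
"
```

```text
clock: 48.15
tool_pos: [0.6189, -0.1811, 0.1492]
orientation: [179.9, -0.0, -92.2]
force: [-0.1, 0.4, -0.1]
opening: 0.0004
gripper_force: 0.0
clock: 48.65
tool_pos: [0.6152, -0.2555, 0.1112]
orientation: [180.0, 0.0, -92.2]
force: [0.7, -0.0, 0.0]
opening: 0.0003
gripper_force: 0.0
dpos [-0.006 -0.018  0.132] rot [0. 0. 0.]
btn ((259.6205749511719, 225.33236694335938), (52.30701446533203, 60.973716735839844), 57.528804779052734) [ 0.61313162 -0.26246542  0.072     ]
```

```bash
python3 -m creep '[{"grip":1,"delta_pos":[0.02,0,0.07],"rotation":[0,0,0]},{"grip":1,"delta_pos":[0.02,0,0.13],"rotation":[0,0,0]},{"grip":1,"delta_pos":[0.02,0,0.16],"rotation":[0,0,0]},{"grip":1,"delta_pos":[0.02,0,0.16],"rotation":[0,0,0]}]'
python3 -m creep '[{"grip":1,"delta_pos":[0,0,0.02],"rotation":[0,0,0]},{"grip":1,"delta_pos":[0,0,0.02],"rotation":[0,0,0]}]'
python3 -m creep '[{"grip":1,"delta_pos":[0,0,0.02],"rotation":[0,0,0]},{"grip":1,"delta_pos":[0,0,0.02],"rotation":[0,0,0]}]'
```

```text
clock: 49.2
tool_pos: [0.6161, -0.2576, 0.0948]
orientation: [-180.0, 0.0, -92.1]
force: [0.4, 1.8, 4.7]
opening: 0.0004
gripper_force: 2.1
clock: 49.4
tool_pos: [0.6161, -0.2576, 0.0935]
orientation: [-180.0, 0.0, -92.2]
force: [-0.1, 3.3, 4.4]
opening: 0.0005
gripper_force: 2.5
clock: 49.6
tool_pos: [0.6162, -0.2576, 0.0932]
orientation: [-179.9, -0.0, -92.1]
force: [-4.7, 5.5, 16.0]
opening: 0.0008
gripper_force: 7.8
```

```bash
python3 -m creep '[{"grip":1,"delta_pos":[0,0,0.01],"rotation":[0,0,0]},{"grip":1,"delta_pos":[0,0,0.01],"rotation":[0,0,0]},{"grip":1,"delta_pos":[0,0,0.01],"rotation":[0,0,0]},{"grip":1,"delta_pos":[0,0,0.01],"rotation":[0,0,0]},{"grip":1,"delta_pos":[0,0,0.01],"rotation":[0,0,0]}]'
python3 -m creep '[{"grip":1,"delta_pos":[0,0,0],"rotation":[0,0,0]},{"grip":1,"delta_pos":[0,0,0],"rotation":[0,0,0]},{"grip":1,"delta_pos":[0,0,0],"rotation":[0,0,0]},{"grip":1,"delta_pos":[0,0,0],"rotation":[0,0,0]},{"grip":1,"delta_pos":[0,0,0],"rotation":[0,0,0]}]'
python3 -c "
from h import *
for n,a in(('scene',(150,60)),('side',(290,60))):
    s=snap(n); im=s['color'][a[1]:a[1]+140,a[0]:a[0]+130,::-1]; cv2.imwrite('x%s.png'%n,cv2.resize(im,None,fx=3,fy=3,interpolation=cv2.INTER_CUBIC))
cv2.imwrite('pics/b1.png',np.hstack([cv2.imread('xscene.png'),cv2.imread('xside.png')]))"
python3 -m creep '[{"grip":1,"delta_pos":[0,0,0],"rotation":[0,0,0]},{"grip":1,"delta_pos":[0,0,0],"rotation":[0,0,0]},{"grip":1,"delta_pos":[0,0,0],"rotation":[0,0,0]},{"grip":1,"delta_pos":[0,0,0],"rotation":[0,0,0]},{"grip":1,"delta_pos":[0,0,0],"rotation":[0,0,0]}]'
python3 -m creep '[{"grip":1,"delta_pos":[0,0,0],"rotation":[0,0,0]},{"grip":1,"delta_pos":[0,0,0],"rotation":[0,0,0]},{"grip":1,"delta_pos":[0,0,0],"rotation":[0,0,0]},{"grip":1,"delta_pos":[0,0,0],"rotation":[0,0,0]},{"grip":1,"delta_pos":[0,0,0],"rotation":[0,0,0]}]'
python3 -m creep '[{"grip":1,"delta_pos":[0,0,0],"rotation":[0,0,0]},{"grip":1,"delta_pos":[0,0,0],"rotation":[0,0,0]},{"grip":1,"delta_pos":[0,0,0],"rotation":[0,0,0]},{"grip":1,"delta_pos":[0,0,0],"rotation":[0,0,0]},{"grip":1,"delta_pos":[0,0,0],"rotation":[0,0,0]}]'
```

```text
clock: 50.1
tool_pos: [0.6162, -0.2576, 0.093]
orientation: [-179.9, -0.0, -92.1]
force: [-5.6, 7.6, 22.3]
opening: 0.0006
gripper_force: 10.6
clock: 50.6
tool_pos: [0.6162, -0.2576, 0.093]
orientation: [-179.9, -0.0, -92.1]
force: [-7.4, 7.1, 20.5]
opening: 0.0008
gripper_force: 10.6
clock: 51.2
tool_pos: [0.6162, -0.2576, 0.0931]
orientation: [-179.9, -0.0, -92.1]
force: [-6.3, 7.0, 21.2]
opening: 0.0005
gripper_force: 10.6
clock: 51.7
tool_pos: [0.6162, -0.2576, 0.0931]
orientation: [-179.9, -0.0, -92.1]
force: [-6.1, 7.0, 21.4]
opening: 0.0008
gripper_force: 10.6
clock: 52.2
tool_pos: [0.6162, -0.2576, 0.093]
orientation: [-179.9, -0.0, -92.1]
force: [-6.5, 6.5, 21.9]
opening: 0.0003
gripper_force: 10.6
```

View pics/b1.png

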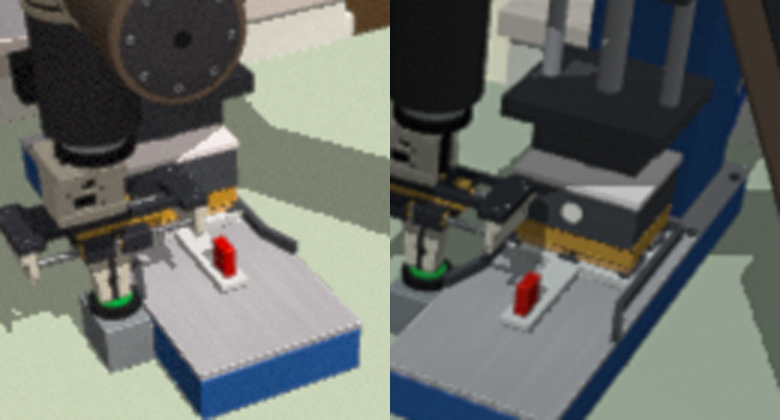

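The button is down, and in the side view the heater dot has dropped from row 126 to row 131, so the head came down. I've held it well over two seconds; now release and go back to the handle.

```bash
python3 -m creep '[{"grip":1,"delta_pos":[0,0,-0.3],"rotation":[0,0,0]},{"grip":1,"delta_pos":[-0.3,0,-0.5],"rotation":[0,0,0]},{"grip":0.5,"delta_pos":[-0.8,0,-0.6],"rotation":[0,0,0]},{"grip":0.5,"delta_pos":[-0.8,0,-0.6],"rotation":[0,0,0]},{"grip":0.5,"delta_pos":[-0.8,0,-0.6],"rotation":[0,0,0]}]'
python3 -c "
from h import *
plan([(.5,-.178,.15,-92.2),(.5,-.178,.0985,-92.2),(.4977,-.238,.0985,-92.2)])"
```

```text
clock: 52.7
tool_pos: [0.6189, -0.1767, 0.1503]
orientation: [-180.0, 0.0, -92.1]
force: [-0.6, -0.1, -0.1]
opening: 0.0188
gripper_force: 0.0
2 x [0.028, 0.594, 0.001] [-0.0, 0.0, 0.001]
2 x [0.028, 0.594, 0.002] [-0.0, 0.0, 0.001]
--
2 x [0.0, -0.0, 0.515] [0.0, 0.0, 0.0]
--
2 x [0.6, -0.0, -0.0] [0.0, 0.0, 0.0]
--
```

```bash
python3 -m creep '[{"grip":0.5,"delta_pos":[0.03,0.6,0],"rotation":[0,0,0]},{"grip":0.5,"delta_pos":[0.03,0.6,0],"rotation":[0,0,0]},{"grip":0.5,"delta_pos":[0.03,0.6,0],"rotation":[0,0,0]}]'>/dev/null
python3 -m creep '[{"grip":0.5,"delta_pos":[0.03,0.59,0],"rotation":[0,0,0]},{"grip":0.5,"delta_pos":[0.03,0.59,0],"rotation":[0,0,0]},{"grip":0.5,"delta_pos":[0.03,0.59,0.2],"rotation":[0,0,0]},{"grip":0.5,"delta_pos":[0.03,0.59,0.51],"rotation":[0,0,0]},{"grip":0.5,"delta_pos":[0.03,0.59,0.51],"rotation":[0,0,0]}]'
python3 -c "
from h import *
plan([(.5,-.178,.0985,-92.2),(.4977,-.238,.0985,-92.2)])"
```

```text
clock: 53.5
tool_pos: [0.4977, -0.1798, 0.0959]
orientation: [179.7, 0.0, -92.3]
force: [-1.9, 0.3, -0.0]
opening: 0.0436
gripper_force: 0.0
1 x [-0.018, -0.022, -0.026] [0.004, 0.0, -0.001]
--
2 x [0.6, -0.0, -0.0] [0.0, 0.0, 0.0]
--
```

```bash
python3 -m creep '[{"grip":0.5,"delta_pos":[0.1,-0.02,-0.025],"rotation":[0,0,0]},{"grip":0.5,"delta_pos":[0.3,-0.02,-0.025],"rotation":[0,0,0]},{"grip":0.5,"delta_pos":[0.58,-0.02,-0.025],"rotation":[0,0,0]},{"grip":0.5,"delta_pos":[0.58,-0.02,-0.025],"rotation":[0,0,0]},{"grip":0.5,"delta_pos":[0.58,-0.02,-0.025],"rotation":[0,0,0]}]'
python3 -m creep '[{"grip":1,"delta_pos":[0,0,0],"rotation":[0,0,0]},{"grip":1,"delta_pos":[0,0,0],"rotation":[0,0,0]},{"grip":1,"delta_pos":[0,0,0],"rotation":[0,0,0]},{"grip":1,"delta_pos":[0,0,0],"rotation":[0,0,0]},{"grip":1,"delta_pos":[0,0,0],"rotation":[0,0,0]}]'
python3 -m creep '[{"grip":1,"delta_pos":[0,0,0],"rotation":[0,0,0]},{"grip":1,"delta_pos":[0,0,0],"rotation":[0,0,0]}]'
```

```text
clock: 54.0
tool_pos: [0.5004, -0.2387, 0.1028]
orientation: [-179.9, -0.0, -92.3]
force: [0.8, -0.4, 0.5]
opening: 0.0437
gripper_force: 0.0
clock: 54.5
tool_pos: [0.4991, -0.2369, 0.1015]
orientation: [179.9, 0.0, -92.2]
force: [-1.8, 2.9, 3.3]
opening: 0.0139
gripper_force: 30.0
clock: 54.7
tool_pos: [0.4991, -0.2369, 0.1015]
orientation: [180.0, 0.0, -92.2]
force: [-2.9, 5.0, 3.3]
opening: 0.0137
gripper_force: 30.0
```

```bash
python3 -m creep '[{"grip":1,"delta_pos":[-0.15,0,0],"rotation":[0,0,0]},{"grip":1,"delta_pos":[-0.35,0,0],"rotation":[0,0,0]},{"grip":1,"delta_pos":[-0.55,0,0],"rotation":[0,0,0]},{"grip":1,"delta_pos":[-0.75,0,0],"rotation":[0,0,0]},{"grip":1,"delta_pos":[-0.8,0,0],"rotation":[0,0,0]}]'
python3 -m creep '[{"grip":1,"delta_pos":[-0.15,0,0],"rotation":[0,0,0]},{"grip":1,"delta_pos":[-0.35,0,0],"rotation":[0,0,0]},{"grip":1,"delta_pos":[-0.55,0,0],"rotation":[0,0,0]},{"grip":1,"delta_pos":[-0.75,0,0],"rotation":[0,0,0]},{"grip":1,"delta_pos":[-0.8,0,0],"rotation":[0,0,0]}]'
python3 -m creep '[{"grip":1,"delta_pos":[-0.15,0,0],"rotation":[0,0,0]},{"grip":1,"delta_pos":[-0.35,0,0],"rotation":[0,0,0]},{"grip":1,"delta_pos":[-0.55,0,0],"rotation":[0,0,0]},{"grip":1,"delta_pos":[-0.7,0,0],"rotation":[0,0,0]},{"grip":1,"delta_pos":[-0.73,0,0],"rotation":[0,0,0]}]'
python3 -m creep '[{"grip":1,"delta_pos":[0,0,0],"rotation":[0,0,0]},{"grip":0.6,"delta_pos":[0,0,0],"rotation":[0,0,0]},{"grip":0.4,"delta_pos":[0,0,0],"rotation":[0,0,0]},{"grip":0.4,"delta_pos":[0,0,0],"rotation":[0,0,0]},{"grip":0.4,"delta_pos":[0,0,0],"rotation":[0,0,0]}]'
python3 -m creep '[{"grip":0.4,"delta_pos":[0,0,-0.4],"rotation":[0,0,0]},{"grip":0.4,"delta_pos":[0,0,-0.9],"rotation":[0,0,0]},{"grip":0.3,"delta_pos":[0.5,0,-1],"rotation":[0,0,0]},{"grip":0.3,"delta_pos":[0.95,0,-1],"rotation":[0,0,0]},{"grip":0.3,"delta_pos":[0.95,0,-1],"rotation":[0,0,0]}]'
python3 -c "
from h import *
s=snap('wrist');rects(s,(8,60,90),(34,210,255),.082,300,9000);stops(s,(100,0,400,230))"
```

```text
clock: 55.2
tool_pos: [0.5027, -0.1562, 0.1015]
orientation: [-180.0, -0.0, -92.1]
force: [-0.0, -2.7, -1.7]
opening: 0.0139
gripper_force: 30.0
clock: 55.7
tool_pos: [0.5057, -0.0767, 0.1015]
orientation: [180.0, -0.0, -92.1]
force: [-0.3, -4.3, -0.5]
opening: 0.014
gripper_force: 30.0
clock: 56.2
tool_pos: [0.5084, -0.0039, 0.1015]
orientation: [180.0, -0.0, -92.1]
force: [-0.3, -4.0, -0.1]
opening: 0.0142
gripper_force: 30.0
clock: 56.7
tool_pos: [0.5084, -0.0049, 0.1016]
orientation: [-180.0, 0.0, -92.2]
force: [0.1, -0.4, 0.2]
opening: 0.0405
gripper_force: 0.0
clock: 57.2
tool_pos: [0.5042, -0.1032, 0.2022]
orientation: [-179.9, -0.0, -92.4]
force: [-0.5, 0.4, -0.7]
opening: 0.0608
gripper_force: 0.0
470.2 -121.5 55.8 31.8 -2.3 [296. 175.]
533.7 -124.5 55.1 30.9 -2.3 [219. 174.]
530.6 -183.8 55.7 31.5 -2.3 [217.  98.]
[307, 49, 34, 15, 331] [ 0.4466 -0.2106]
[100, 53, 46, 9, 330] [ 0.5986 -0.2167]
[170, 67, 18, 7, 113] [ 0.5584 -0.2063]
[242, 67, 28, 7, 175] [ 0.5005 -0.2039]
[324, 67, 18, 6, 103] [ 0.4412 -0.2016]
[187, 77, 25, 26, 281] [ 0.5445 -0.1913]
[169, 83, 8, 30, 171] [ 0.5652 -0.1865]
[253, 83, 5, 29, 144] [ 0.5012 -0.1842]
[334, 83, 8, 29, 176] [ 0.4367 -0.1814]
[240, 94, 8, 9, 62] [ 0.5101 -0.1836]
[174, 122, 17, 5, 84] [ 0.5602 -0.1659]
[242, 122, 27, 5, 132] [ 0.5018 -0.1636]
[322, 122, 16, 5, 80] [ 0.4427 -0.1611]
[176, 145, 17, 7, 103] [ 0.5605 -0.147 ]
[243, 145, 27, 7, 170] [ 0.5025 -0.1447]
[320, 145, 17, 6, 98] [ 0.4437 -0.1425]
[185, 154, 68, 3, 137] [ 0.533  -0.1396]
[263, 155, 67, 2, 133] [ 0.4698 -0.137 ]
[175, 159, 8, 27, 157] [ 0.5673 -0.1272]
[253, 159, 5, 27, 120] [ 0.5035 -0.1253]
[330, 159, 7, 27, 148] [ 0.4389 -0.122 ]
[241, 172, 8, 8, 50] [ 0.513  -0.1222]
[318, 172, 8, 8, 55] [ 0.4482 -0.1194]
[179, 193, 16, 6, 85] [ 0.563  -0.1065]
[244, 193, 25, 6, 131] [ 0.5039 -0.104 ]
[318, 193, 15, 6, 78] [ 0.4449 -0.1015]
[372, 200, 28, 30, 239] [ 0.3937 -0.0864]
```

The pallet is back out on the shelf with all three tags flat in their nests, at (296,175), (219,174) and (217,98). Next I'll measure the tray.

```bash
python3 -c "
from h import *
for n in('scene','side'):
    s=snap(n);print(n);rects(s,(100,130,40),(128,255,255),.026,2000,5000)
go((.4702,-.1215,.14),-2.3)
plan([(.4702,-.1215,.19,-2.3),(.4702,-.1215,.095,-2.3)])
"
```

```text
scene
656.2 28.8 174.2 169.3 -3.1 [219. 235.]
side
648.2 33.4 183.3 170.0 -3.1 [241. 212.]
dpos [0.229 0.335 0.615] rot [ 0.  0. -1.]
4 x [0.076, 0.112, 0.038] [0.0, 0.0, -0.333]
4 x [0.01, 0.135, 0.038] [0.0, 0.0, -0.333]
4 x [-0.058, 0.122, 0.038] [0.0, 0.0, -0.333]
--
2 x [0.0, -0.0, 0.95] [0.0, 0.0, 0.0]
--
```

```bash
python3 -m creep '[{"grip":0.54,"delta_pos":[0.08,0.11,0.04],"rotation":[0,0,-0.333]},{"grip":0.54,"delta_pos":[0.08,0.11,0.04],"rotation":[0,0,-0.333]},{"grip":0.54,"delta_pos":[0.08,0.11,0.04],"rotation":[0,0,-0.333]},{"grip":0.54,"delta_pos":[0.08,0.11,0.04],"rotation":[0,0,-0.333]}]'>/dev/null
python3 -m creep '[{"grip":0.54,"delta_pos":[0.01,0.13,0.04],"rotation":[0,0,-0.333]},{"grip":0.54,"delta_pos":[0.01,0.13,0.04],"rotation":[0,0,-0.333]},{"grip":0.54,"delta_pos":[0.01,0.13,0.04],"rotation":[0,0,-0.333]},{"grip":0.54,"delta_pos":[0.01,0.13,0.04],"rotation":[0,0,-0.333]}]'>/dev/null
python3 -m creep '[{"grip":0.54,"delta_pos":[-0.06,0.12,0.1],"rotation":[0,0,-0.333]},{"grip":0.54,"delta_pos":[-0.06,0.12,0.2],"rotation":[0,0,-0.333]},{"grip":0.54,"delta_pos":[-0.06,0.12,0.4],"rotation":[0,0,-0.333]},{"grip":0.54,"delta_pos":[-0.06,0.12,0.5],"rotation":[0,0,-0.333]},{"grip":0.54,"delta_pos":[-0.06,0.12,0.5],"rotation":[0,0,-0.333]}]'
python3 -c "
from h import *
s=snap('wrist');rects(s,(8,60,90),(34,210,255),.082,300,9000)
plan([(.4702,-.1215,.095,-2.3)])"
```

```text
clock: 58.65
tool_pos: [0.4701, -0.1201, 0.1421]
orientation: [180.0, 0.2, -2.1]
force: [0.2, -1.3, -0.0]
opening: 0.0406
gripper_force: 0.0
471.0 -121.4 56.5 31.9 -2.5 [258. 220.]
531.0 -183.2 54.9 33.3 -2.0 [358. 122.]
533.7 -124.1 54.8 31.9 -2.1 [259. 121.]
1 x [-0.005, 0.013, 0.48] [0.0, 0.001, 0.0]
--
```

```bash
python3 -m creep '[{"grip":0.54,"delta_pos":[0,0.013,0.05],"rotation":[0,0,0]},{"grip":0.54,"delta_pos":[0,0.013,0.25],"rotation":[0,0,0]},{"grip":0.54,"delta_pos":[0,0.013,0.4],"rotation":[0,0,0]},{"grip":0.54,"delta_pos":[0,0.013,0.47],"rotation":[0,0,0]},{"grip":0.54,"delta_pos":[0,0.013,0.47],"rotation":[0,0,0]}]'
python3 -m creep '[{"grip":1,"delta_pos":[0,0,0],"rotation":[0,0,0]},{"grip":1,"delta_pos":[0,0,0],"rotation":[0,0,0]},{"grip":1,"delta_pos":[0,0,0],"rotation":[0,0,0]},{"grip":1,"delta_pos":[0,0,0],"rotation":[0,0,0]}]'
python3 -m creep '[{"grip":1,"delta_pos":[0,0,-0.4],"rotation":[0,0,0]},{"grip":1,"delta_pos":[0,0,-0.8],"rotation":[0,0,0]},{"grip":1,"delta_pos":[0,0,-1],"rotation":[0,0,0]},{"grip":1,"delta_pos":[0,0,-1],"rotation":[0,0,0]}]'
python3 -c "
from h import *
plan([(.60,.0,.2,-3)])"
```

```text
clock: 59.2
tool_pos: [0.4707, -0.1223, 0.0961]
orientation: [180.0, 0.1, -2.3]
force: [-0.2, -0.0, 0.4]
opening: 0.0405
gripper_force: 0.0
clock: 59.6
tool_pos: [0.4715, -0.1223, 0.0973]
orientation: [-180.0, -0.1, -2.3]
force: [-0.0, 1.0, 4.6]
opening: 0.0313
gripper_force: 30.0
clock: 60.0
tool_pos: [0.4728, -0.1223, 0.2001]
orientation: [-180.0, -0.4, -2.2]
force: [0.5, -0.3, 1.1]
opening: 0.0313
gripper_force: 30.0
2 x [0.612, -0.636, 0.005] [-0.0, -0.002, 0.004]
2 x [0.608, -0.64, 0.003] [-0.0, -0.002, 0.004]
--
```

```bash
python3 -m creep '[{"grip":1,"delta_pos":[0.61,-0.64,0],"rotation":[0,0,0]},{"grip":1,"delta_pos":[0.61,-0.64,0],"rotation":[0,0,0]},{"grip":1,"delta_pos":[0.61,-0.64,0],"rotation":[0,0,0]}]'>/dev/null
python3 -m creep '[{"grip":1,"delta_pos":[0.61,-0.64,0],"rotation":[0,0,0.008]},{"grip":1,"delta_pos":[0.61,-0.64,0],"rotation":[0,0,0.008]},{"grip":1,"delta_pos":[0.61,-0.64,0],"rotation":[0,0,0.008]},{"grip":1,"delta_pos":[0.61,-0.64,0],"rotation":[0,0,0.008]}]'
python3 -c "
from h import *
s=snap('wrist');rects(s,(100,130,40),(128,255,255),.028,2000,90000)
m=cv2.inRange(cv2.cvtColor(s['color'],cv2.COLOR_RGB2HSV),(100,130,40),(128,255,255))
k=max(cv2.findContours(m,cv2.RETR_EXTERNAL,cv2.CHAIN_APPROX_NONE)[0],key=cv2.contourArea)
a=cv2.approxPolyDP(k,6,True)[:,0];print([(p.tolist(),ray(s,p,.028)[:2].round(3).tolist()) for p in a])
cv2.imwrite('pics/tr.png',s['color'][:,:,::-1])"
```

```text
clock: 60.7
tool_pos: [0.5974, 0.0011, 0.1951]
orientation: [180.0, 0.1, -2.9]
force: [-0.4, -0.6, -0.4]
opening: 0.0317
gripper_force: 30.0
564.5 -171.1 140.8 63.0 87.9 [416. 192.]
653.3 21.5 168.7 148.9 -3.1 [231. 116.]
[([143, 25], [0.741, 0.09]), ([159, 211], [0.574, 0.099]), ([224, 212], [0.57, 0.035]), ([227, 201], [0.581, 0.031]), ([285, 201], [0.578, -0.027]), ([288, 212], [0.567, -0.029]), ([306, 212], [0.566, -0.047]), ([316, 26], [0.733, -0.057])]
```

View pics/tr.png

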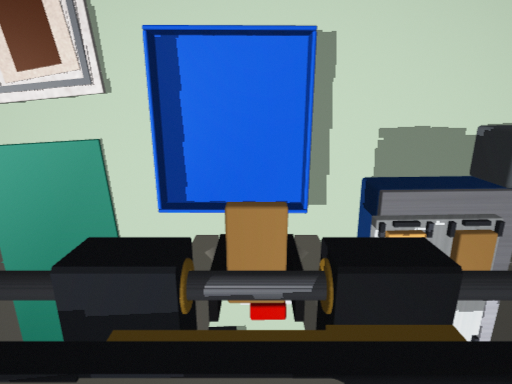

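The tray fills (143,25)–(316,212). It measures 169 x 149 mm, centred at (0.6533, 0.0215), with yaw -3.1°. The tag hangs level in the jaws.

```bash
python3 -c "
from h import *
plan([(.6069,-.0041,.1,-3.1),(.6069,-.0041,.030,-3.1)])"
```

```text
2 x [0.103, 0.041, 0.954] [0.0, 0.001, 0.001]
--
2 x [0.0, -0.0, 0.7] [0.0, 0.0, 0.0]
--
```

```bash
python3 -m creep '[{"grip":1,"delta_pos":[0.1,0.04,0.5],"rotation":[0,0,0]},{"grip":1,"delta_pos":[0.1,0.04,0.95],"rotation":[0,0,0]},{"grip":1,"delta_pos":[0.1,0.04,0.95],"rotation":[0,0,0]},{"grip":1,"delta_pos":[0.1,0.04,0.95],"rotation":[0,0,0]}]'
python3 -m creep '[{"grip":1,"delta_pos":[0,0,0.3],"rotation":[0,0,0]},{"grip":1,"delta_pos":[0,0,0.55],"rotation":[0,0,0]},{"grip":1,"delta_pos":[0,0,0.67],"rotation":[0,0,0]},{"grip":1,"delta_pos":[0,0,0.7],"rotation":[0,0,0]},{"grip":1,"delta_pos":[0,0,0.7],"rotation":[0,0,0]}]'
python3 -m creep '[{"grip":0.56,"delta_pos":[0,0,0],"rotation":[0,0,0]},{"grip":0.56,"delta_pos":[0,0,0],"rotation":[0,0,0]},{"grip":0.56,"delta_pos":[0,0,0],"rotation":[0,0,0]}]'
python3 -m creep '[{"grip":0.56,"delta_pos":[0,0,-0.3],"rotation":[0,0,0]},{"grip":0.56,"delta_pos":[0,0,-0.75],"rotation":[0,0,0]},{"grip":0.54,"delta_pos":[0,0,-1],"rotation":[0,0,0]},{"grip":0.54,"delta_pos":[0,0,-1],"rotation":[0,0,0]}]'
python3 -c "
from h import *
s=snap('wrist');rects(s,(8,60,90),(34,210,255),.014,300,9000)
plan([(.534,-.1243,.18,-2.3)])"
```

```text
clock: 61.15
tool_pos: [0.6071, -0.0047, 0.102]
orientation: [179.9, 0.1, -3.0]
force: [-0.0, 0.2, 0.3]
opening: 0.0314
gripper_force: 30.0
clock: 61.65
tool_pos: [0.6086, -0.0036, 0.0331]
orientation: [-180.0, -0.1, -3.0]
force: [0.2, 0.1, -0.3]
opening: 0.0315
gripper_force: 30.0
clock: 61.95
tool_pos: [0.6082, -0.0036, 0.0325]
orientation: [-180.0, -0.1, -3.0]
force: [-0.5, 0.2, -0.6]
opening: 0.0385
gripper_force: 0.0
clock: 62.35
tool_pos: [0.6103, -0.0032, 0.1365]
orientation: [-179.9, -0.4, -2.9]
force: [0.1, -0.4, -1.1]
opening: 0.0402
gripper_force: 0.0
608.2 -3.5 55.7 31.1 -2.5 [257. 199.]
731.5 176.1 35.9 12.6 -15.4 [ 5. 54.]
2 x [-0.342, 0.623, -0.232] [-0.0, -0.001, -0.004]
2 x [-0.346, 0.621, -0.231] [-0.0, -0.001, -0.004]
--
```

Tag 1 lies flat in the tray. Next P2.

```bash
python3 -m creep '[{"grip":0.54,"delta_pos":[-0.34,0.62,-0.23],"rotation":[0,0,0]},{"grip":0.54,"delta_pos":[-0.34,0.62,-0.23],"rotation":[0,0,0]},{"grip":0.54,"delta_pos":[-0.34,0.62,-0.23],"rotation":[0,0,0]}]'>/dev/null
python3 -m creep '[{"grip":0.54,"delta_pos":[-0.34,0.62,0.1],"rotation":[0,0,-0.008]},{"grip":0.54,"delta_pos":[-0.34,0.62,0.15],"rotation":[0,0,-0.008]},{"grip":0.54,"delta_pos":[-0.34,0.62,0.15],"rotation":[0,0,-0.008]},{"grip":0.54,"delta_pos":[-0.34,0.62,0.15],"rotation":[0,0,-0.008]}]'
python3 -c "
from h import *
s=snap('wrist');rects(s,(8,60,90),(34,210,255),.082,300,9000)
plan([(.534,-.1243,.095,-2.3)])"
```

```text
clock: 63.1
tool_pos: [0.5331, -0.1243, 0.139]
orientation: [180.0, 0.0, -2.3]
force: [0.0, 0.8, -0.3]
opening: 0.0403
gripper_force: 0.0
537.0 -184.2 47.1 31.6 -1.0 [348. 211.]
534.1 -124.2 57.2 31.9 -2.1 [255. 222.]
607.9 -36.3 40.6 23.3 -3.0 [100. 110.]
1 x [0.003, 0.004, 0.443] [0.0, 0.0, 0.0]
--
```

```bash
python3 -m creep '[{"grip":0.54,"delta_pos":[0,0,0.2],"rotation":[0,0,0]},{"grip":0.54,"delta_pos":[0,0,0.35],"rotation":[0,0,0]},{"grip":0.54,"delta_pos":[0,0,0.44],"rotation":[0,0,0]},{"grip":0.54,"delta_pos":[0,0,0.44],"rotation":[0,0,0]}]'
python3 -m creep '[{"grip":1,"delta_pos":[0,0,0],"rotation":[0,0,0]},{"grip":1,"delta_pos":[0,0,0],"rotation":[0,0,0]},{"grip":1,"delta_pos":[0,0,0],"rotation":[0,0,0]},{"grip":1,"delta_pos":[0,0,0],"rotation":[0,0,0]}]'
python3 -m creep '[{"grip":1,"delta_pos":[0,0,-0.4],"rotation":[0,0,0]},{"grip":1,"delta_pos":[0,0,-0.8],"rotation":[0,0,0]},{"grip":1,"delta_pos":[0,0,-0.9],"rotation":[0,0,0]},{"grip":1,"delta_pos":[0,0,-0.9],"rotation":[0,0,0]}]'
python3 -c "
from h import *
plan([(.6967,-.0089,.15,-3.1)])"
```

```text
clock: 63.55
tool_pos: [0.5338, -0.1233, 0.0951]
orientation: [180.0, 0.0, -2.2]
force: [-0.2, -0.1, -0.1]
opening: 0.0405
gripper_force: 0.0
clock: 63.95
tool_pos: [0.5334, -0.124, 0.0957]
orientation: [-180.0, -0.0, -2.3]
force: [-0.3, 1.2, 0.4]
opening: 0.0314
gripper_force: 30.0
clock: 64.35
tool_pos: [0.5345, -0.124, 0.1877]
orientation: [-180.0, -0.3, -2.3]
force: [-0.6, 0.3, -1.2]
opening: 0.0316
gripper_force: 30.0
2 x [0.525, -0.405, 0.128] [-0.0, -0.001, 0.003]
2 x [0.523, -0.407, 0.128] [-0.0, -0.001, 0.003]
2 x [0.521, -0.41, 0.127] [-0.0, -0.001, 0.003]
--
```

```bash
python3 -m creep '[{"grip":1,"delta_pos":[0.52,-0.4,0],"rotation":[0,0,0]},{"grip":1,"delta_pos":[0.52,-0.4,0],"rotation":[0,0,0]},{"grip":1,"delta_pos":[0.52,-0.4,0],"rotation":[0,0,0]}]'>/dev/null
python3 -m creep '[{"grip":1,"delta_pos":[0.52,-0.41,0],"rotation":[0,0,0]},{"grip":1,"delta_pos":[0.52,-0.41,0],"rotation":[0,0,0]}]'>/dev/null
python3 -m creep '[{"grip":1,"delta_pos":[0.52,-0.41,0.4],"rotation":[0,0,0.008]},{"grip":1,"delta_pos":[0.52,-0.41,0.8],"rotation":[0,0,0.008]},{"grip":1,"delta_pos":[0.52,-0.41,0.8],"rotation":[0,0,0.008]},{"grip":1,"delta_pos":[0.52,-0.41,0.8],"rotation":[0,0,0.008]}]'
python3 -c "
from h import *
plan([(.6967,-.0089,.029,-3.1)])"
```

```text
clock: 65.25
tool_pos: [0.6921, -0.0086, 0.102]
orientation: [179.9, 0.4, -3.0]
force: [0.5, -0.9, 0.3]
opening: 0.0316
gripper_force: 30.0
2 x [0.051, -0.001, 0.73] [0.001, 0.004, 0.002]
--
```

```bash
python3 -m creep '[{"grip":1,"delta_pos":[0.04,0,0.3],"rotation":[0,0,0]},{"grip":1,"delta_pos":[0.04,0,0.55],"rotation":[0,0,0]},{"grip":1,"delta_pos":[0.04,0,0.69],"rotation":[0,0,0]},{"grip":1,"delta_pos":[0.04,0,0.72],"rotation":[0,0,0]},{"grip":1,"delta_pos":[0.04,0,0.72],"rotation":[0,0,0]}]'
python3 -m creep '[{"grip":0.56,"delta_pos":[0,0,0],"rotation":[0,0,0]},{"grip":0.56,"delta_pos":[0,0,0],"rotation":[0,0,0]},{"grip":0.56,"delta_pos":[0,0,0],"rotation":[0,0,0]}]'
python3 -m creep '[{"grip":0.56,"delta_pos":[0,0,-0.3],"rotation":[0,0,0]},{"grip":0.56,"delta_pos":[0,0,-0.75],"rotation":[0,0,0]},{"grip":0.54,"delta_pos":[0,0,-1],"rotation":[0,0,0]},{"grip":0.54,"delta_pos":[0,0,-1],"rotation":[0,0,0]}]'
python3 -c "
from h import *
s=snap('wrist');rects(s,(8,60,90),(34,210,255),.014,300,9000)
plan([(.5312,-.1838,.16,-2.3)])"
```

```text
clock: 65.75
tool_pos: [0.6983, -0.0089, 0.0347]
orientation: [180.0, -0.1, -3.0]
force: [0.1, -0.5, -0.3]
opening: 0.0318
gripper_force: 30.0
clock: 66.05
tool_pos: [0.6985, -0.0084, 0.0347]
orientation: [-180.0, -0.1, -3.0]
force: [0.2, -0.1, -0.1]
opening: 0.0384
gripper_force: 0.0
clock: 66.45
tool_pos: [0.7007, -0.0081, 0.1394]
orientation: [-179.9, -0.5, -2.9]
force: [-0.1, 0.4, 0.6]
opening: 0.0401
gripper_force: 0.0
590.7 -2.7 31.3 19.7 87.2 [256. 309.]
699.2 -8.7 55.1 31.3 -2.9 [257. 198.]
753.4 195.2 73.3 36.1 6.3 [ 13. 150.]
800.6 -42.5 97.3 19.3 87.1 [295.  69.]
2 x [-0.529, 0.614, -0.081] [-0.0, -0.001, -0.002]
2 x [-0.532, 0.612, -0.08] [-0.0, -0.001, -0.002]
2 x [-0.534, 0.61, -0.079] [-0.0, -0.001, -0.002]
--
```

```bash
python3 -m creep '[{"grip":0.54,"delta_pos":[-0.53,0.61,-0.2],"rotation":[0,0,0]},{"grip":0.54,"delta_pos":[-0.53,0.61,-0.2],"rotation":[0,0,0]},{"grip":0.54,"delta_pos":[-0.53,0.61,-0.2],"rotation":[0,0,0]}]'>/dev/null
python3 -m creep '[{"grip":0.54,"delta_pos":[-0.53,0.61,0],"rotation":[0,0,0]},{"grip":0.54,"delta_pos":[-0.53,0.61,0],"rotation":[0,0,0]},{"grip":0.54,"delta_pos":[-0.53,0.61,0],"rotation":[0,0,0]}]'>/dev/null
python3 -m creep '[{"grip":0.54,"delta_pos":[-0.53,0.61,0.1],"rotation":[0,0,-0.008]},{"grip":0.54,"delta_pos":[-0.53,0.61,0.15],"rotation":[0,0,-0.008]},{"grip":0.54,"delta_pos":[-0.53,0.61,0.15],"rotation":[0,0,-0.008]},{"grip":0.54,"delta_pos":[-0.53,0.61,0.15],"rotation":[0,0,-0.008]}]'
python3 -c "
from h import *
s=snap('wrist');rects(s,(8,60,90),(34,210,255),.082,300,9000)
plan([(.5312,-.1838,.095,-2.3)])"
```

```text
clock: 67.5
tool_pos: [0.5297, -0.1832, 0.1381]
orientation: [180.0, 0.0, -2.3]
force: [0.1, -0.2, 0.7]
opening: 0.0404
gripper_force: 0.0
530.7 -183.5 57.6 31.5 -1.0 [257. 222.]
606.9 -51.6 40.2 24.6 -2.3 [ 24. 109.]
648.6 -55.4 29.1 19.1 -3.0 [15. 31.]
1 x [0.008, 0.01, 0.434] [0.0, -0.0, 0.0]
--
```

```bash
python3 -m creep '[{"grip":0.54,"delta_pos":[0.01,0.005,0.2],"rotation":[0,0,0]},{"grip":0.54,"delta_pos":[0.01,0.005,0.35],"rotation":[0,0,0]},{"grip":0.54,"delta_pos":[0.01,0.005,0.43],"rotation":[0,0,0]},{"grip":0.54,"delta_pos":[0.01,0.005,0.43],"rotation":[0,0,0]}]'
python3 -m creep '[{"grip":1,"delta_pos":[0,0,0],"rotation":[0,0,0]},{"grip":1,"delta_pos":[0,0,0],"rotation":[0,0,0]},{"grip":1,"delta_pos":[0,0,0],"rotation":[0,0,0]},{"grip":1,"delta_pos":[0,0,0],"rotation":[0,0,0]}]'
python3 -m creep '[{"grip":1,"delta_pos":[0,0,-0.4],"rotation":[0,0,0]},{"grip":1,"delta_pos":[0,0,-0.8],"rotation":[0,0,0]},{"grip":1,"delta_pos":[0,0,-0.9],"rotation":[0,0,0]},{"grip":1,"delta_pos":[0,0,-0.9],"rotation":[0,0,0]}]'
python3 -c "
from h import *
plan([(.6548,.0495,.15,-3.1)])"
```

```text
clock: 67.95
tool_pos: [0.5314, -0.1828, 0.0952]
orientation: [180.0, 0.0, -2.2]
force: [0.3, -0.3, 0.2]
opening: 0.0403
gripper_force: 0.0
clock: 68.35
tool_pos: [0.5309, -0.1835, 0.0957]
orientation: [-180.0, -0.0, -2.3]
force: [0.4, 1.0, -0.7]
opening: 0.0313
gripper_force: 30.0
clock: 68.75
tool_pos: [0.5318, -0.1836, 0.1878]
orientation: [-180.0, -0.3, -2.3]
force: [-0.4, -0.2, -1.2]
opening: 0.0318
gripper_force: 30.0
2 x [0.378, -0.793, 0.128] [-0.0, -0.001, 0.003]
2 x [0.375, -0.794, 0.127] [-0.0, -0.001, 0.003]
2 x [0.371, -0.796, 0.127] [-0.0, -0.001, 0.003]
--
```

```bash
python3 -m creep '[{"grip":1,"delta_pos":[0.37,-0.79,0],"rotation":[0,0,0]},{"grip":1,"delta_pos":[0.37,-0.79,0],"rotation":[0,0,0]},{"grip":1,"delta_pos":[0.37,-0.79,0],"rotation":[0,0,0]}]'>/dev/null
python3 -m creep '[{"grip":1,"delta_pos":[0.37,-0.79,0],"rotation":[0,0,0]},{"grip":1,"delta_pos":[0.37,-0.79,0],"rotation":[0,0,0]},{"grip":1,"delta_pos":[0.37,-0.79,0],"rotation":[0,0,0]}]'>/dev/null
python3 -m creep '[{"grip":1,"delta_pos":[0.37,-0.79,0.2],"rotation":[0,0,0.008]},{"grip":1,"delta_pos":[0.37,-0.79,0.8],"rotation":[0,0,0.008]},{"grip":1,"delta_pos":[0.37,-0.79,0.8],"rotation":[0,0,0.008]},{"grip":1,"delta_pos":[0.37,-0.79,0.8],"rotation":[0,0,0.008]}]'
python3 -c "
from h import *
plan([(.6548,.0495,.029,-3.1)])"
```

```text
clock: 69.75
tool_pos: [0.648, 0.0492, 0.0995]
orientation: [179.8, 0.5, -2.9]
force: [-0.8, -0.4, -0.0]
opening: 0.0311
gripper_force: 30.0
2 x [0.074, -0.008, 0.704] [0.002, 0.006, 0.002]
--
```

```bash
python3 -m creep '[{"grip":1,"delta_pos":[0.05,0,0.3],"rotation":[0,0,0]},{"grip":1,"delta_pos":[0.05,0,0.55],"rotation":[0,0,0]},{"grip":1,"delta_pos":[0.05,0,0.68],"rotation":[0,0,0]},{"grip":1,"delta_pos":[0.05,0,0.73],"rotation":[0,0,0]},{"grip":1,"delta_pos":[0.05,0,0.73],"rotation":[0,0,0]}]'
python3 -m creep '[{"grip":0.56,"delta_pos":[0,0,0],"rotation":[0,0,0]},{"grip":0.56,"delta_pos":[0,0,0],"rotation":[0,0,0]},{"grip":0.56,"delta_pos":[0,0,0],"rotation":[0,0,0]}]'
python3 -m creep '[{"grip":0.56,"delta_pos":[0,0,-0.3],"rotation":[0,0,0]},{"grip":0.56,"delta_pos":[0,0,-0.75],"rotation":[0,0,0]},{"grip":0.54,"delta_pos":[0,0,-1],"rotation":[0,0,0]},{"grip":0.54,"delta_pos":[0,0,-1],"rotation":[0,0,0]}]'
python3 -m creep '[{"grip":0.3,"delta_pos":[-0.5,0,-0.5],"rotation":[0,0,0]},{"grip":0.3,"delta_pos":[-0.9,0,-1],"rotation":[0,0,0]},{"grip":0.3,"delta_pos":[-0.9,0,-1],"rotation":[0,0,0]},{"grip":0.3,"delta_pos":[-0.9,0,-1],"rotation":[0,0,0]},{"grip":0.3,"delta_pos":[-0.9,0,-1],"rotation":[0,0,0]}]'
python3 -c "
from h import *
s=snap('wrist','end_w.png');print('w');rects(s,(8,60,90),(34,210,255),.014,300,9000)
for n in('scene','side'):
    t=snap(n,'end_%s.png'%n);print(n);rects(t,(8,60,90),(30,230,255),.014,100,450);print('walnut');rects(t,(2,60,25),(18,255,110),.013,150,330);print('thermo');rects(t,(22,200,60),(34,255,255),.043,600,2000)
"
```

```text
clock: 70.25
tool_pos: [0.6558, 0.0481, 0.0327]
orientation: [180.0, 0.0, -3.0]
force: [0.3, 0.2, -0.3]
opening: 0.0317
gripper_force: 30.0
clock: 70.55
tool_pos: [0.6565, 0.0488, 0.0337]
orientation: [-180.0, -0.1, -3.0]
force: [-0.2, -0.3, 0.5]
opening: 0.0383
gripper_force: 0.0
clock: 70.95
tool_pos: [0.6586, 0.0494, 0.1382]
orientation: [-179.9, -0.5, -2.9]
force: [1.2, 0.2, 0.5]
opening: 0.0399
gripper_force: 0.0
clock: 71.45
tool_pos: [0.5659, 0.0537, 0.2338]
orientation: [-179.9, -0.1, -3.0]
force: [0.8, 0.0, 0.6]
opening: 0.0611
gripper_force: 0.0
w
377.1 61.5 41.4 37.3 -2.1 [258. 316.]
607.3 -3.0 53.9 32.0 -2.9 [306. 133.]
654.7 49.0 54.5 30.5 -2.2 [257.  90.]
672.6 -5.4 54.2 32.0 -2.9 [308.  69.]
730.4 295.7 43.1 25.0 -1.0 [ 9. 25.]
scene
493.3 203.6 53.2 27.6 -80.1 [310. 255.]
411.7 204.6 50.8 30.5 -10.9 [336. 243.]
801.0 -48.2 96.1 19.9 87.3 [158. 239.]
378.1 55.5 55.9 49.9 -1.4 [310. 205.]
830.1 -512.7 156.5 111.6 -71.6 [ 95. 153.]
436.7 -535.6 135.9 133.2 86.9 [201. 124.]
-961.6 -229.4 211.2 87.0 32.1 [502.  71.]
-1128.6 -1289.7 596.8 477.1 35.9 [376.   5.]
walnut
495.7 205.2 56.7 34.0 -78.9 [310. 256.]
413.2 205.9 56.9 35.5 -10.6 [335. 244.]
thermo
486.4 457.3 148.0 55.0 -9.3 [390. 328.]
side
745.3 314.3 75.5 44.8 -0.1 [145. 269.]
386.7 57.7 49.9 49.8 -90.0 [327. 256.]
799.8 -45.1 94.9 23.1 85.8 [211. 182.]
491.4 -501.8 118.1 74.0 42.3 [364. 137.]
walnut
410.9 208.5 53.9 34.6 -10.7 [290. 294.]
492.7 208.4 59.6 31.1 -78.8 [259. 281.]
749.9 209.5 72.3 41.0 6.4 [171. 242.]
thermo
474.1 462.5 135.5 55.6 -9.4 [202. 363.]
906.8 -141.7 191.1 167.7 89.9 [201. 149.]
```

View pics/end_scene.png

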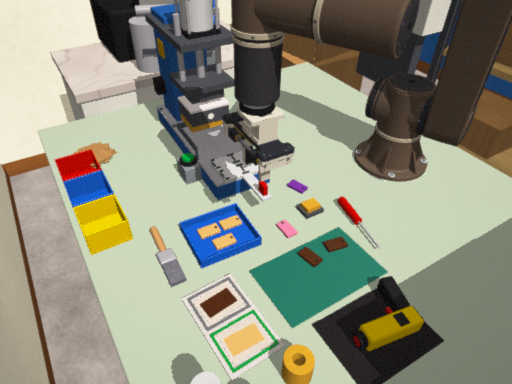

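In the final view, all three beech tags lie flat in the blue tray at (208,231), (231,222) and (224,241). The walnut tags are untouched, the thermometer is on its pad, and the pallet is out on the shelf. Handing in.

```bash
python3 -c "
from plant import ctrl
print(ctrl.close_job())"
```

```text
the job is handed in; nothing more can be done
None
```

The beech job is done and handed in at about 71 s: press checked, three beech tags stamped and lying flat in the blue tray, pallet back on the shelf and thermometer on its pad; one tag shifted about 26 mm inside the tray after I laid it, and the hand-in returned no verdict.

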